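# Pin the last clamp shut

## Robot

A 6-joint arm with a two-finger parallel gripper is mounted at the origin on a cart in front of the work surface, level with it; the furniture and walls round the work are solid. World frame = base frame: x ahead of the robot, y to its left, z up, the work surface at z = 0. Lengths are in m, angles in rad, forces in N, time in s.
With the tool pointing down it reaches from about 0.275 to 0.975 m from the base axis. Payload 8.4 kg.
Tool frame: the origin (TCP) lies at the very end of the fingers, on their centre line; the grasp point (between the pads) lies 19 mm behind it; x points along the fingers, y is the direction in which the jaws open and shut, and the axes are right-handed (so a half turn about x gives the same grasp; the last joint's range is limited). The gripper opens to 92 mm and grips with 3 to 60 N. Pads are 20 mm wide; open, the fingers measure 128 mm over their backs; the gripper's body (75 mm by 189 mm) begins 69 mm behind the grasp point.
Start: joints at [1.3, 0.353, 1.633, -0, 1.155, -0.002], TCP at [0.166, 0.603, 0.215] pointing down, gripper open.
Joint ranges: [-2.63, 2.63], [-0.92, 2.1], [0.06, 2.66], [-1.3, 4.44], [0, 2.69], [-3.02, 3.02]. Speed limits (rad/s): [2.22, 2.22, 2.79, 3.14, 3.14, 3.14].

## Interface

Orientations are given as a unit quaternion [x, y, z, w].
In Python, from rig import sensors, optics, robot, spot_in, masks_of, tip_of gives the robot as it stands. The module is installed in compiled form; this text tells all that it offers.
- The arm moves only by the shell command python3 -m jog 'ROWS'. ROWS is JSON, a list that holds one entry, the list of rows, each a list of 5 numbers: the shift along the world's x, y, z in units of 60 mm (1.0 is 60 mm), then the turn about the world's z in units of 5 degrees (1.0 is 5 degrees), then the opening, from 0 (shut) to 1 (fully open). A call has 1 to 12 rows; each row is the pose to reach, as a shift and turn from the pose commanded when the call began; what a row does not reach only later rows make up. A row lasts 1/8 s, in which the tool goes at most 62.5 mm and 10.7 degrees, less where a joint would pass 70% of its speed; a pose out of reach is approached as far as the arm can. A call with a gripper value outside its range is refused whole. The fingers move at their own pace and stop on an object; the grip force is fixed at half the most. Time passes only in rows, so rows that repeat a pose let the fingers close. It gives the time, the measured TCP pose, the force and the opening at its end, in the units of the state.
- sensors.state(): the state, without advancing time (a new reading comes with each control period).
- optics.camera(name): name is "scene" or "top"; returns (picture, depth): 480x640x3 uint8, blue, green, red; 480x640 float32, m along the optical axis (not along the pixel's ray), 0 where there is no reading.
- optics.calibration(name): a dict with "intrinsics" (3x3 intrinsics, pixels), "T" (4x4, takes a point from camera to world coordinates). Camera axes: x right, y down, z forward; pixel columns grow to the right and rows downward; lengths in m; the calibration is good to about 2 mm. A picture is of the moment at which its call begins. calibration takes no time and is no camera call.
- robot.close_job(): hands the job in, once; it reports no verdict.
Trained networks look in the newest picture that a camera, given by its name, has taken for a name from the list of things; names that differ only in an ending like _2 or _b are one class to them, and where a whole thing is asked for, a point or a joint stands for the part that bears it (a point fixed in the world has none). Each returns a list of dicts, best first, with "p" (0 to 1); they miss things now and then, are a little off and sometimes report something else, mostly with a low value. They report only what shows in the picture. A call takes as long as a camera call. They do not tell look-alikes from the thing itself.
- spot_in(label, camera): "location" ([x, y, z] in m, in the coordinates of the camera as it stood for that picture, good to about 4 mm: the middle of the surface that is visible of it).
- masks_of(label, camera): "region" (480x640 bool, what is visible of it).
- tip_of(label, camera): "location" ([x, y, z] in m, in the coordinates of the camera as it stood for that picture, good to about 4 mm: a listed point, or the origin of a listed thing).
The state is a dict: "clock": time; "q": joint angles; "qvel": joint speeds; "joint_torque": joint torques, N m; "position": TCP position; "orientation": TCP orientation; "wrist_force": force on the tool from outside, world axes, zero at the start; "wrist_torque": the same for the moment, N m; "finger_gap": opening from 0.0 (shut) to 1.0 (fully open).
Only numpy, scipy, OpenCV 4.12 (cv2) and the standard library are available. Lean on these libraries where they do the work, as an engineer would, in place of code of your own. Each camera call takes 0.05 s, during which the arm holds its last target.

## Task

Swing the open arm of the last clamp in over the lug, then thread the red-headed lock pin down through the eyes of both arms and into the lug until its collar sits fully home, and let go. The sprung arm underneath never stands in line by itself, so feel for its eye with the tip of the pin and draw it over rather than forcing the pin, and leave the other things on the bench where they are.

Things in the scene. Friction and masses are not known exactly. Their poses are not given: they have to be found in the camera images.
- clamp: Last clamp screwed to the bench: green base 370 x 100 x 12 mm. Origin: centre of the base's underside; x runs along it from the lug (x = -145 mm) to the hinge post (x = +150 mm), y to the left, z up. Two flat steel arms, 20 mm wide, 8 mm thick, swing level round the post, each ending in an eye plate 36 x 48 mm with a hole. Upper arm = gate, open to the right; lower arm = jaw, on the left.
- shoe_last: Shoe last fixed on the clamp's base between the arms, toe towards the lug; 80 mm above the bench at the toe, 132 mm at the heel end. Origin under its middle.
- hinge (a point): Point on the axis of the hinge post (97 mm tall), 60 mm above the bench; both arms swing about it, their holes 295 mm from it; axes as clamp. The jaw (14 mm hole; plate 62 to 70 mm above the bench) has a return spring: left alone its hole stands anywhere from 5 to 25 mm left (+y) of the lug hole, not measured; drawn over, it pulls back with 2 to 8 N and springs away when let go.
- lug_hole (a point): Centre of the mouth of the lug's upright hole, 60 mm above the bench, in the flat top of a steel block 36 x 36 mm; 14 mm wide, 36 mm deep. Axes as clamp. The jaw's eye plate always blocks it until drawn over. The pin enters it, or the jaw's, by itself when less than about 1.5 mm off centre.
- gate_eye (a point): Centre of the gate's 16 mm hole on its top face, 82 mm above the bench (plate from 74 to 82 mm, clear of the jaw's plate by 4 mm). The gate starts 35 to 80 mm open to the right (-y of the clamp), stays where it is left (about 2 N at the eye moves it) and can swing 27 mm past the lug hole to the left.
- lock_pin: Steel pin, about 120 g, shank 12 mm, nose tapering to 10.5 mm over the last 2 mm. Origin: middle of the tip; z up the pin. Collar 23 mm wide from 50 to 55 mm above the tip, then a red flat-sided head from 55 to 89 mm: 18 mm thick along its y, 28 mm wide along x. Starts upright in the block, tip 9 mm above the bench. Home: collar on the gate, tip 28 mm below the lug's mouth.
- pin_block: Wooden block fixed to the bench, 70 x 50 x 45 mm, origin at the centre of its underside, with two upright holes; the pin stands 36 mm deep in the one at x = -17 mm.
- shoe_brush: Brown shoe brush, 155 x 51 x 44 mm; origin under its middle. A bystander.
- wax: Dark lump of cobbler's wax, 36 x 47 x 25 mm; origin under its middle. A bystander.
- polish_tin: Round red polish tin, 80 mm wide, 23 mm high; origin under its middle. A bystander.
Things that resemble listed ones, but are neither listed nor needed, are in the scene too. There is more than one size of the lock_pin; the one meant has the size given above.

How it is judged:
On the way, in this order (a step that is already met when the one before it is completed fails the run):
1. the gate is swung in, its eye within 15 mm of the lug hole (horizontal distance between gate_eye and lug_hole below 0.015 m), for 0.1 s.
2. the pin has come through both arms and its tip is in the lug (z of lock_pin in the frame of lug_hole below -0.004 m and horizontal distance between lock_pin and lug_hole below 0.004 m), for 0.1 s.
At the end, for the whole second after the job is handed in: The lock pin stands in the lug through both arms, tip at least 25.5 mm below the mouth of the lug hole (home is 28 mm) and within 4 mm of its axis, leaning less than 0.08 rad and at rest, with the gate's eye within 4 mm of the lug hole (z of lock_pin in the frame of lug_hole below -0.0255 m and horizontal distance between each of lock_pin, gate_eye and lug_hole below 0.004 m and angle between lock_pin's own z axis and vertical below 0.08 rad and linear speed of lock_pin below 0.02 m/s); the robot touches nothing.
It fails at once if the pin was forced: more than 40 N between the pin and the clamp (contact force between lock_pin and clamp above 40 N).
It fails at once if the hand shoved the clamp with more than 40 N (contact force between the arm and clamp above 40 N).
It fails at once if a bystander (shoe brush, wax or polish tin) was moved more than 30 mm (distance of any of shoe_brush, wax, polish_tin from where it was at the start of the episode above 0.03 m).
It also fails if it takes over 72 s, if anything falls off the work surface, if the arm or the gripper's body presses on something with over 40 N, if the wrist force passes 120 N, or if a joint passes its speed limit or range.

## Working session

There is one attempt and no reset: what is moved stays moved. The work goes in short steps, Python scripts to look and compute and a shell command to move; the robot and the scene stay as the last step left them, time stands still between calls to the robot, and variables do not carry over. Pictures are saved under pics/ and viewed, and the job is handed in when it is done.

```bash
mkdir -p pics
cat > h.py <<'E'
import numpy as np, cv2
from rig import sensors, optics, robot, spot_in, masks_of, tip_of
def w(cam,p):
    T=np.array(optics.calibration(cam)["T"]); return (T@np.r_[p,1])[:3]
def proj(cam,P):
    c=optics.calibration(cam); T=np.linalg.inv(np.array(c["T"])); p=T@np.r_[P,1]; K=np.array(c["intrinsics"]); u=K@p[:3]; return u[:2]/u[2]
def cloud(cam,d):
    c=optics.calibration(cam); K=np.array(c["intrinsics"]); T=np.array(c["T"])
    v,u=np.mgrid[:480,:640]; P=np.stack([(u-K[0,2])/K[0,0]*d,(v-K[1,2])/K[1,1]*d,d],-1)
    return P@T[:3,:3].T+T[:3,3]
E
python3 - <<'E'
from h import *
np.set_printoptions(precision=4,suppress=True)
print(sensors.state())
for c in("scene","top"):
    im,d=optics.camera(c); cv2.imwrite(f"pics/{c}0.png",im); np.save(f"{c}0.npy",d)
    print(c,optics.calibration(c))
    for n in("clamp","hinge","lug_hole","gate_eye","lock_pin","pin_block","shoe_last"):
        print(n,[(round(r["p"],2),w(c,r["location"])) for r in tip_of(n,c)[:3]])
E
```

```text
{'clock': 0.0, 'q': array([ 1.2996,  0.3537,  1.6341, -0.    ,  1.1552, -0.0024]), 'qvel': array([ 0.0004,  0.0003, -0.0014,  0.    ,  0.0003,  0.0011]), 'joint_torque': array([  0.0023, -59.3857, -33.4205,   0.07  ,   0.0237,  -0.0002]), 'position': array([0.1659, 0.6021, 0.2139]), 'orientation': array([ 0.0943,  0.7008, -0.0952,  0.7007]), 'wrist_force': array([-0.4936, -0.6954,  0.2904]), 'wrist_torque': array([-0.0776,  0.0299,  0.0047]), 'finger_gap': 1.0017521286977904}
scene {'intrinsics': array([[447.263 ,   0.    , 315.3589],
       [  0.    , 447.263 , 232.0421],
       [  0.    ,   0.    ,   1.    ]]), 'T': array([[ 0.423 , -0.6164,  0.6642, -0.0455],
       [-0.9061, -0.2786,  0.3185, -0.5601],
       [-0.0113, -0.7365, -0.6763,  0.6519],
       [ 0.    ,  0.    ,  0.    ,  1.    ]])}
clamp [(0.7, array([ 0.5393, -0.3223,  0.0013]))]
hinge [(0.8, array([ 0.5942, -0.4593,  0.0584]))]
lug_hole [(0.87, array([ 0.4873, -0.183 ,  0.0564]))]
gate_eye [(0.66, array([ 0.4209, -0.2246,  0.0803]))]
lock_pin [(0.57, array([ 0.354 , -0.3733, -0.0007])), (0.54, array([ 0.4325, -0.051 
[... 210 characters left out ...]

top {'intrinsics': array([[477.4991,   0.    , 323.9356],
       [  0.    , 477.4991, 242.4047],
       [  0.    ,   0.    ,   1.    ]]), 'T': array([[ 0.0049, -0.9841,  0.1776,  0.3269],
       [-0.9997, -0.0003,  0.0261, -0.3019],
       [-0.0256, -0.1777, -0.9838,  1.052 ],
       [ 0.    ,  0.    ,  0.    ,  1.    ]])}
clamp [(0.68, array([ 0.5389, -0.3232, -0.0067]))]
hinge [(0.86, array([ 0.5948, -0.4629,  0.0625]))]
lug_hole [(0.7, array([ 0.4923, -0.1864,  0.0617]))]
gate_eye [(0.64, array([ 0.4232, -0.2214,  0.0848]))]
lock_pin [(0.79, array([ 0.3555, -0.3745, -0.0032])), (0.63, array([ 0.4356, -0.0464,  0.0052]))]
pin_block []
shoe_last [(0.68, array([ 0.5438, -0.3267,  0.0161]))]
```

View pics/scene0.png

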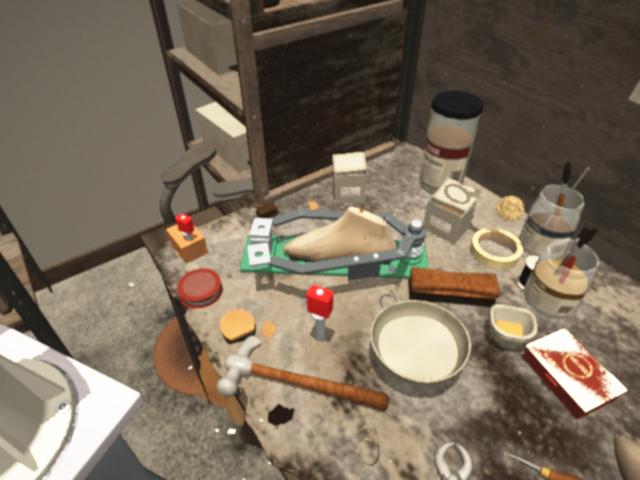

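View pics/top0.png

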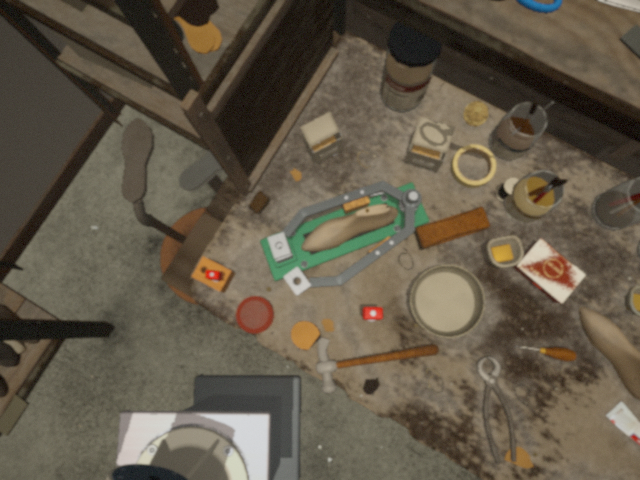

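The scene view shows the orange block with its red-headed pin at about (186,230) and the gate's plate at (259,254). The jaw's plate is at (261,230). A larger red-headed decoy stands on the bench at (320,310). The top view has the pin at (212,274), the jaw hole near (280,246) and the gate hole near (297,280). I'll refine these positions.

```bash
python3 - <<'E'
import cv2,numpy as np
a=cv2.imread('pics/top0.png')[222:302,186:326]; b=cv2.imread('pics/scene0.png')[205:285,165:305]
o=np.vstack([cv2.resize(x,(700,400),interpolation=cv2.INTER_CUBIC)[:295] if 0 else cv2.resize(x,(520,297),interpolation=cv2.INTER_CUBIC) for x in(a,b)])
cv2.imwrite('pics/z0.png',o)
E
python3 - <<'E'
import sys; sys.path.insert(0,'.')
from h import *
np.set_printoptions(precision=4,suppress=True)
for c in("top","scene"):
    d=np.load(f'{c}0.npy'); P=cloud(c,d)
    # tall obstacles near work
    m=(d>0)&(P[...,2]>0.1)&(P[...,0]>0.25)&(P[...,0]<0.75)&(P[...,1]>-.55)&(P[...,1]<.15)
    H={}
    for p in P[m]:
        k=(round(p[0]/.05),round(p[1]/.05)); H[k]=max(H.get(k,0),p[2])
    print(c,sorted((round(k[0]*.05,2),round(k[1]*.05,2),round(float(v),2)) for k,v in H.items()))
    for s,(zl,zh) in {'arms62-86':(.058,.09)}.items():
        pass
    for n,(u,v) in ({'pin':(212,274),'jaw':(276,240),'gate':(292,275),'decoy':(373,313)} if c=='top' else {'pin':(186,220),'jaw':(256,233),'gate':(254,258),'decoy':(320,295)}).items(): print(n,P[v,u])
E
```

```text
top [(0.35, -0.4, 0.12), (0.35, -0.35, 0.13), (0.45, -0.05, 0.1), (0.55, -0.55, 0.59), (0.55, -0.4, 0.12), (0.55, -0.35, 0.13), (0.55, -0.3, 0.1), (0.6, -0.55, 0.59), (0.6, -0.5, 0.59), (0.6, -0.45, 0.59), (0.6, -0.4, 0.11), (0.6, -0.1, 0.44), (0.65, -0.55, 0.6), (0.65, -0.5, 0.6), (0.65, -0.45, 0.59), (0.65, -0.4, 0.59), (0.65, -0.35, 0.59), (0.65, -0.1, 0.44), (0.65, -0.05, 0.36), (0.7, -0.5, 0.59), (0.7, -0.45, 0.59), (0.7, -0.4, 0.59), (0.7, -0.35, 0.59), (0.7, -0.3, 0.56), (0.7, -0.15, 0.4), (0.7, -0.1, 0.4), (0.75, -0.55, 0.1), (0.75, -0.25, 0.1), (0.75, -0.15, 0.4)]
pin [ 0.4342 -0.0508  0.0982]
jaw [ 0.5094 -0.1751  0.0694]
gate [ 0.4345 -0.211   0.0803]
decoy [ 0.357  -0.3725  0.1189]
scene [(0.35, -0.4, 0.12), (0.35, -0.35, 0.12), (0.55, -0.4, 0.12), (0.55, -0.35, 0.13), (0.6, -0.45, 0.1), (0.6, -0.1, 0.44), (0.65, -0.15, 0.37), (0.65, -0.1, 0.44), (0.7, -0.15, 0.4), (0.7, -0.1, 0.4), (0.75, -0.55, 0.1), (0.75, -0.15, 0.4)]
pin [ 0.4281 -0.0615  0.098 ]
jaw [ 0.4769 -0.1829  0.0696]
gate [ 0.4085 -0.2205  0.0808]
decoy [ 0.35   -0.3767  0.1217]
```

View pics/z0.png

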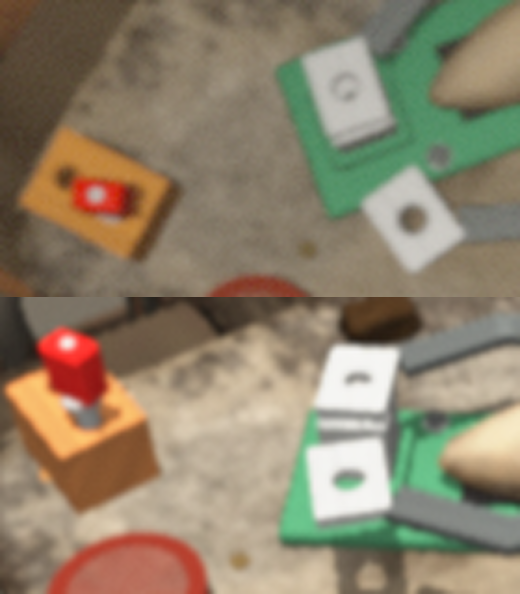

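```bash
cat >> h.py <<'E'
def onz(cam,uv,z):
    c=optics.calibration(cam); K=np.array(c["intrinsics"]); T=np.array(c["T"])
    r=T[:3,:3]@np.linalg.solve(K,np.r_[uv,1.]); o=T[:3,3]; return (o+r*(z-o[2])/r[2])[:2]
def sub(cam,im,center,r,z,thr):  # centroid of dark pixels
    pass
E
python3 - <<'E'
from h import *
np.set_printoptions(precision=4,suppress=True)
J={};G={}
for c,j,g in(("top",(278.7,245.2),(296.7,280.5)),("scene",(260.9,226.6),(258.2,253.5))):
    J[c]=onz(c,j,.070);G[c]=onz(c,g,.082)
    print(c,'jaw',J[c],'gate',G[c])
# red head mask
for c in("top","scene"):
    im=cv2.imread(f'pics/{c}0.png').astype(int); d=np.load(c+'0.npy'); P=cloud(c,d)
    m=(im[...,2]>150)&(im[...,1]<80)&(np.hypot(P[...,0]-.434,P[...,1]+.05)<.05)&(P[...,2]>.085)
    Q=P[m]; print(c,len(Q),Q.mean(0),Q.max(0),Q.min(0))
    t=Q[Q[:,2]>.094][:,:2].astype(np.float32); print(cv2.minAreaRect(t*1000),len(t))
    # whole thing in top
    g=(im[...,1]>120)&(im[...,1]<175)
    m=(im[...,1]>1.2*im[...,0])&(im[...,1]>1.2*im[...,2])&(P[...,2]>.003)&(P[...,2]<.02)&(np.hypot(P[...,0]-.54,P[...,1]+.32)<.21)
    print('green',m.sum(),cv2.minAreaRect((P[m][:,:2]*1000).astype(np.float32)))
    m2=(P[...,2]>.04)&(P[...,2]<.05)&(np.hypot(P[...,0]-.44,P[...,1]+.04)<.06)
    print('block',m2.sum(),cv2.minAreaRect((P[m2][:,:2]*1000).astype(np.float32)))
    x=im[:,:,:]
    print('hinge px',proj(c,[.5945,-.461,.097]))
    y0=cv2.imread(f'pics/{c}0.png')
    hx,hy=proj(c,[.5945,-.461,.097]).astype(int)
    cv2.imwrite(f'pics/hg_{c}.png',cv2.resize(y0[hy-25:hy+25,hx-25:hx+25],(400,400),interpolation=cv2.INTER_CUBIC))
    ux,uy=proj(c,[.434,-.05,.09]).astype(int)
    cv2.imwrite(f'pics/pn_{c}.png',cv2.resize(y0[uy-25:uy+25,ux-25:ux+25],(400,400),interpolation=cv2.INTER_CUBIC))
a=np.hstack([np.vstack([cv2.imread(f'pics/{k}_{c}.png') for k in('hg','pn')]) for c in('top','scene')])
cv2.imwrite('pics/q.png',cv2.resize(a,(600,600)))
E
```

```text
top jaw [ 0.4982 -0.1811] gate [ 0.4231 -0.221 ]
scene jaw [ 0.4965 -0.1824] gate [ 0.4204 -0.2223]
top 87 [ 0.4336 -0.0506  0.0969] [ 0.4428 -0.0343  0.1017] [ 0.4244 -0.0634  0.0889]
((433.7040710449219, -49.320472717285156), (27.490642547607422, 16.733787536621094), 83.30213928222656) 80
green 3013 ((542.7530517578125, -318.93841552734375), (100.68487548828125, 367.8221130371094), 21.437808990478516)
block 578 ((441.6391906738281, -33.79887771606445), (71.12960815429688, 49.89800262451172), 63.167518615722656)
hinge px [413.7629 196.9351]
scene 119 [ 0.427  -0.0556  0.094 ] [ 0.4399 -0.0394  0.0999] [ 0.4206 -0.0665  0.0854]
((430.5917663574219, -53.07120132446289), (27.055112838745117, 18.613628387451172), 88.49634552001953) 68
green 1483 ((538.8486328125, -320.7333068847656), (102.4285888671875, 368.5550537109375), 21.459121704101562)
block 437 ((438.9773864746094, -37.371273040771484), (74.22988891601562, 51.036930084228516), 63.32693099975586)
hinge px [415.9873 224.867 ]
```

View pics/q.png

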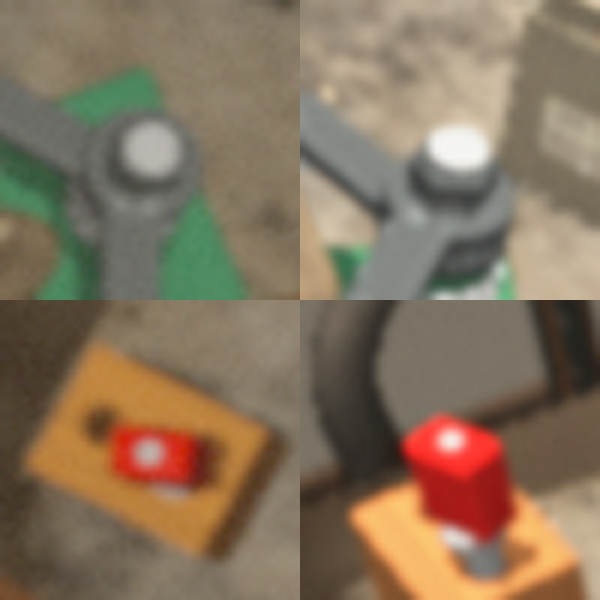

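The hinge-to-hole distances come out at 295 mm, as they should. The jaw hole stands about 9 mm left of the lug. Next I'll check how close the shelf is and which way the tool is turned.

Run:
```python
from h import *
from scipy.spatial.transform import Rotation as R
np.set_printoptions(precision=3,suppress=True)
s=sensors.state(); print(R.from_quat(s["orientation"]).as_matrix())
for c in("top","scene"):
    P=cloud(c,np.load(c+'0.npy'))
    m=(P[...,2]>.15)&(P[...,0]>.5)&(P[...,0]<.7)&(P[...,1]>-.35)&(P[...,1]<.15)
    Q=P[m]; 
    for lo in np.arange(-.35,.15,.05):
        q=Q[(Q[:,1]>=lo)&(Q[:,1]<lo+.05)]
        if len(q): i=q[:,0].argmin(); print(c,round(lo,2),len(q),q[i],q[:,2].min(),q[:,2].max())
```

```text
[[-0.     0.266  0.964]
 [ 0.     0.964 -0.266]
 [-1.     0.    -0.   ]]
top -0.35 170 [ 0.684 -0.35   0.579] 0.5559217268682727 0.5785821061426062
top -0.15 2580 [ 0.63  -0.1    0.357] 0.15002963448640005 0.4419297194011155
top -0.1 1017 [ 0.623 -0.095  0.37 ] 0.15032678940819122 0.44318032362044246
scene -0.15 4363 [ 0.622 -0.1    0.179] 0.1500325156956085 0.43584350158696694
scene -0.1 1069 [ 0.619 -0.099  0.289] 0.15006709442720612 0.4368393149368264
```

Run:
```python
from h import *
np.set_printoptions(precision=3,suppress=True)
P=cloud("top",np.load('top0.npy'))
for u,v in((20,332),(60,332),(100,328),(20,350),(20,285),(60,380),(180,420),(15,400),(200,440),(140,200),(50,100),(30,200)): print("top",u,v,P[v,u])
P=cloud("scene",np.load('scene0.npy'))
for u,v in((10,190),(30,250),(60,330),(20,330),(100,400),(30,420),(190,160),(100,100)): print("scene",u,v,P[v,u])
```

```text
top 20 332 [ 0.314  0.519 -0.188]
top 60 332 [ 0.313  0.52  -0.373]
top 100 328 [ 0.325  0.513 -0.6  ]
top 20 350 [ 0.26   0.636 -0.374]
top 20 285 [ 0.481  0.875 -0.695]
top 60 380 [ 0.14   0.693 -0.704]
top 180 420 [ 0.135  0.029 -0.001]
top 15 400 [ 0.115  0.647 -0.396]
top 200 440 [ 0.099 -0.02   0.014]
top 140 200 [ 0.621  0.158 -0.019]
top 50 100 [ 1.06   0.636 -0.381]
top 30 200 [ 0.778  0.804 -0.589]
scene 10 190 [ 0.606  0.888 -0.249]
scene 30 250 [ 0.568  0.909 -0.508]
scene 60 330 [ 0.424  0.704 -0.704]
scene 20 330 [ 0.276  0.542 -0.417]
scene 100 400 [ 0.112 -0.113  0.001]
scene 30 420 [ 0.038 -0.076  0.045]
scene 190 160 [ 0.716  0.168 -0.002]
scene 100 100 [ 0.928  0.708 -0.035]
```

Run:
```python
from h import *
np.set_printoptions(precision=3,suppress=True)
for z in(-.7,-.4,-.2,-.1,0,.1,.2): print(z,proj("top",[.314,.52,z]),proj("scene",[.314,.52,z]))
P=cloud("top",np.load('top0.npy'))
for u in (0,2,5,10): print(u,[P[v,u].round(3) for v in(322,328,332,336,342)])
P=cloud("scene",np.load('scene0.npy'))
for v in (175,200,230,260,290,310): print(v,[P[v,u].round(2) for u in(0,3,6,10,15,20,30,40)])
```

```text
-0.7 [111.105 331.125] [ 72.98  373.427]
-0.4 [ 65.175 331.628] [ 33.812 319.233]
-0.2 [ 22.515 332.096] [  0.081 272.562]
-0.1 [ -4.279 332.389] [-19.92  244.888]
0 [-36.073 332.738] [-42.564 213.557]
0.1 [-74.414 333.158] [-68.412 177.794]
0.2 [-121.554  333.675] [-98.194 136.586]
0 [array([ 0.339,  0.52 , -0.11 ]), array([ 0.324,  0.513, -0.103]), array([ 0.315,  0.52 , -0.114]), array([ 0.305,  0.522, -0.119]), array([ 0.284,  0.675, -0.34 ])]
2 [array([ 0.339,  0.523, -0.122]), array([ 0.324,  0.514, -0.112]), array([ 0.315,  0.516, -0.116]), array([ 0.305,  0.525, -0.131]), array([ 0.284,  0.673, -0.345])]
5 [array([ 0.339,  0.523, -0.132]), array([ 0.324,  0.51 , -0.117]), array([ 0.315,  0.519, -0.132]), array([ 0.305,  0.522, -0.137]), array([ 0.284,  0.671, -0.355])]
10 [array([ 0.339,  0.524, -0.153]), array([ 0.325,  0.514, -0.141]), array([ 0.315,  0.517, -0.147]), array([ 0.305,  0.521, -0.154]), array([ 0.284,  0.659, -0.36 ])]
175 [array([ 0.61,  0.9 , -0.19]), array([ 0.61,  0.89, -0.19]), array([ 0.62,  0.89, -0.2 ]), array([ 0.63,  0.89, -0.2 ]), array([ 0.64,  0.8
[... 626 characters left out ...]
 array([ 0.33,  0.51, -0.17]), array([ 0.44,  0.81, -0.4 ]), array([ 0.45,  0.8 , -0.41]), array([ 0.46,  0.78, -0.4 ]), array([ 0.47,  0.77, -0.4 ]), array([ 0.53,  0.87, -0.51]), array([ 0.58,  0.91, -0.57])]
290 [array([ 0.29,  0.52, -0.25]), array([ 0.3 ,  0.52, -0.25]), array([ 0.3 ,  0.52, -0.25]), array([ 0.31,  0.52, -0.26]), array([ 0.32,  0.51, -0.27]), array([ 0.32,  0.5 , -0.27]), array([ 0.39,  0.62, -0.4 ]), array([ 0.53,  0.92, -0.7 ])]
310 [array([ 0.28,  0.59, -0.35]), array([ 0.29,  0.58, -0.36]), array([ 0.29,  0.58, -0.36]), array([ 0.3 ,  0.58, -0.37]), array([ 0.29,  0.53, -0.33]), array([ 0.3 ,  0.52, -0.34]), array([ 0.32,  0.51, -0.35]), array([ 0.35,  0.54, -0.41])]
```

A post stands at about (0.32, 0.52) and rises out of view, right on the direct arc. I'll retract first and then swing round it.

```bash
python3 -m jog '[[[-0.05,-0.9,0,0,1],[-0.1,-1.8,0,0,1],[-0.2,-2.7,0,0,1],[-0.25,-3.6,0,0,1],[-0.25,-4.4,0,-1,1],[0.3,-4.7,0,-2.5,1],[0.85,-5.05,0,-4,1],[1.4,-5.4,0,-5.5,1],[1.9,-6.05,0,-7,1],[2.4,-6.7,0,-8.5,1],[2.9,-7.4,0,-10,1],[2.9,-7.4,0,-10,1]]]'
```

```text
clock: 2.3
position: [0.3416, 0.1562, 0.2148]
orientation: [0.384, 0.593, -0.384, 0.594]
wrist_force: [-0.4, -0.0, -0.9]
finger_gap: 1.001
```

```bash
python3 -m jog '[[[0.4,-0.9,-0.3,-1.5,1],[0.8,-1.8,-0.6,-3,1],[1.2,-2.7,-0.9,-4.5,1],[1.56,-3.48,-1.2,-5.9,1],[1.56,-3.48,-1.2,-5.9,1]]]'
python3 - <<'E'
from h import *
np.set_printoptions(precision=4,suppress=True)
s=sensors.state();p=s["position"];print(p)
from scipy.spatial.transform import Rotation as R
M=R.from_quat(s["orientation"]).as_matrix();print(M[:,1])
for c in("top","scene"):
    im,d=optics.camera(c);np.save(c+'1.npy',d);cv2.imwrite(f'pics/{c}1.png',im)
    u,v=proj(c,p).astype(int);print(c,u,v)
    x=im[v-50:v+50,u-50:u+50].copy()
    x=cv2.resize(x,(400,400),interpolation=cv2.INTER_CUBIC)
    for sg in(1,-1):
        q=proj(c,p+M[:,1]*.046*sg); cv2.circle(x,tuple(int(i) for i in ((q-[u-50,v-50])+.5)*4),3,(255,255,0),-1)
    cv2.imwrite(f'pics/a_{c}.png',x)
cv2.imwrite('pics/a.png',np.hstack([cv2.imread(f'pics/a_{c}.png') for c in('top','scene')]))
E
```

```text
clock: 2.92
position: [0.4341, -0.0518, 0.1416]
orientation: [-0.521, -0.478, 0.522, -0.477]
wrist_force: [-0.6, 0.1, 0.4]
finger_gap: 0.997
[ 0.4341 -0.0518  0.1416]
[ 0.9961 -0.0888 -0.0013]
top 206 271
scene 178 198
```

View pics/a.png

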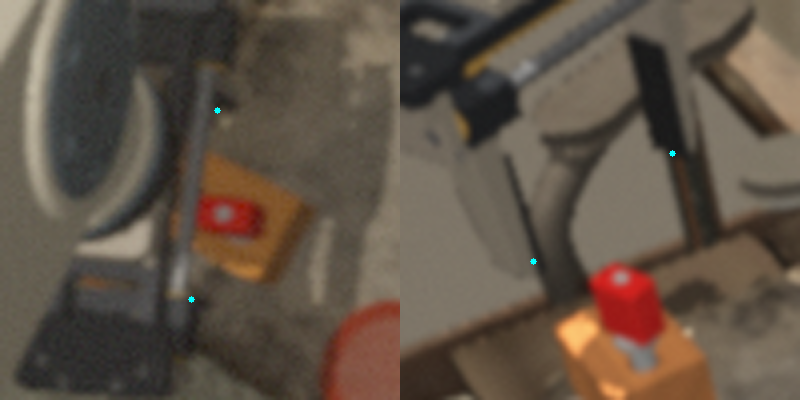

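```bash
python3 -m jog '[[[-0.01,0.03,-0.4,-0.4,1],[-0.01,0.03,-0.8,-0.4,1],[-0.01,0.03,-1.22,-0.4,1],[-0.01,0.03,-1.22,-0.4,1],[-0.01,0.03,-1.22,-0.4,0.5],[-0.01,0.03,-1.22,-0.4,0.3]]]'
```

```text
clock: 3.78
position: [0.4338, -0.0481, 0.0705]
orientation: [0.529, 0.469, -0.528, 0.47]
wrist_force: [0.5, -0.5, -0.7]
finger_gap: 0.806
```

```bash
python3 -m jog '[[[0,0,0,0,0.26],[0,0,0,0,0.24],[0,0,0,0,0.22]]]'
python3 - <<'E'
from h import *
for c in("top","scene"):
    im,d=optics.camera(c)
    u,v=proj(c,[.4335,-.05,.09]).astype(int)
    cv2.imwrite(f'pics/b_{c}.png',cv2.resize(im[v-35:v+35,u-35:u+35],(400,400),interpolation=cv2.INTER_CUBIC))
cv2.imwrite('pics/b.png',np.hstack([cv2.imread(f'pics/b_{c}.png') for c in('top','scene')]))
E
```

```text
clock: 4.15
position: [0.433, -0.0485, 0.0695]
orientation: [0.529, 0.469, -0.529, 0.469]
wrist_force: [0.4, 0.6, 0.0]
finger_gap: 0.475
```

View pics/b.png

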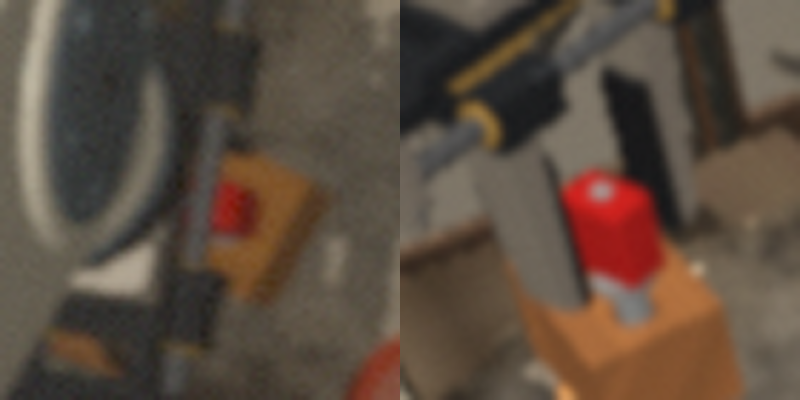

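The head stands between the two fingers, so I'll close on it.

```bash
python3 -m jog '[[[0,0,0,0,0.22],[0,0,0,0,0.22],[0,0,0,0,0.22],[0,0,0,0,0.22],[0,0,0,0,0.22]]]'
python3 - <<'E'
from h import *
for c in("top","scene"):
    im,d=optics.camera(c)
    u,v=proj(c,[.4335,-.05,.09]).astype(int)
    cv2.imwrite(f'pics/c_{c}.png',cv2.resize(im[v-35:v+35,u-35:u+35],(400,400),interpolation=cv2.INTER_CUBIC))
cv2.imwrite('pics/c.png',np.hstack([cv2.imread(f'pics/c_{c}.png') for c in('top','scene')]))
E
```

```text
clock: 4.88
position: [0.433, -0.0484, 0.0694]
orientation: [-0.529, -0.469, 0.529, -0.469]
wrist_force: [0.1, -0.1, -0.6]
finger_gap: 0.218
```

View pics/c.png

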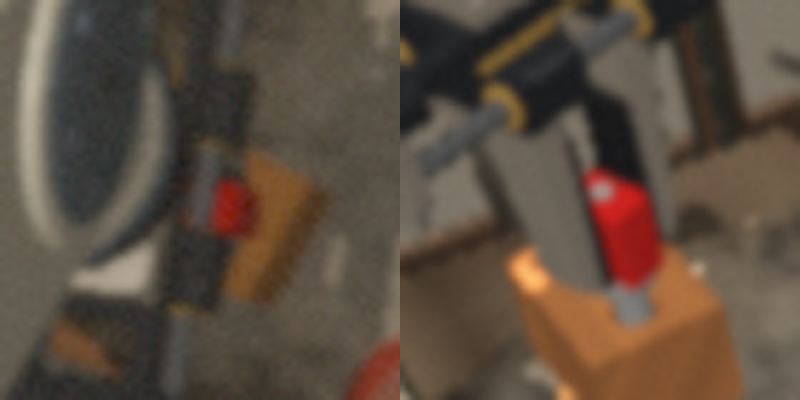

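```bash
python3 -m jog '[[[0,0,0,0,0.1],[0,0,0,0,0],[0,0,0,0,0],[0,0,0,0,0]]]'; python3 -m jog '[[[0,0,0.1,0,0],[0,0,0.3,0,0],[0,0,0.5,0,0],[0,0,0.8,0,0],[0,0,1.1,0,0],[0,0,1.1,0,0]]]'
```

```text
clock: 5.48
position: [0.433, -0.0484, 0.0694]
orientation: [-0.529, -0.469, 0.529, -0.469]
wrist_force: [0.3, 0.9, -0.5]
finger_gap: 0.196
clock: 6.22
position: [0.4341, -0.0485, 0.137]
orientation: [0.53, 0.468, -0.528, 0.47]
wrist_force: [-0.6, 0.3, -1.7]
finger_gap: 0.192
```

The pin is held. I'll carry it over the gate's eye with the tip about 13 mm above it, then measure.

```bash
python3 -m jog '[[[0,-0.6,0.3,1.2,0],[-0.05,-1.2,0.3,2.4,0],[-0.1,-1.8,0.3,3.6,0],[-0.15,-2.4,0.3,5,0],[-0.2,-2.88,0.3,5,0],[-0.2,-2.88,0.3,5,0],[-0.2,-2.88,0.3,5,0]]]'
python3 - <<'E'
from h import *
np.set_printoptions(precision=4,suppress=True)
s=sensors.state();p=s["position"];print(p)
for c in("top","scene"):
    im,d=optics.camera(c);np.save(c+'2.npy',d);cv2.imwrite(f'pics/{c}2.png',im)
    u,v=proj(c,[p[0],p[1],.09]).astype(int);print(c,u-35,v-35, proj(c,[p[0],p[1],p[2]-.0604]))
    cv2.imwrite(f'pics/d_{c}.png',cv2.resize(im[v-35:v+35,u-35:u+35],(400,400),interpolation=cv2.INTER_CUBIC))
cv2.imwrite('pics/d.png',np.hstack([cv2.imread(f'pics/d_{c}.png') for c in('top','scene')]))
E
```

```text
clock: 7.1
position: [0.4205, -0.2206, 0.1529]
orientation: [0.415, 0.573, -0.415, 0.572]
wrist_force: [0.4, 0.7, -1.1]
finger_gap: 0.194
[ 0.4205 -0.2206  0.1529]
top 261 246 [296.0509 281.2645]
scene 221 215 [256.7997 249.0075]
```

View pics/d.png

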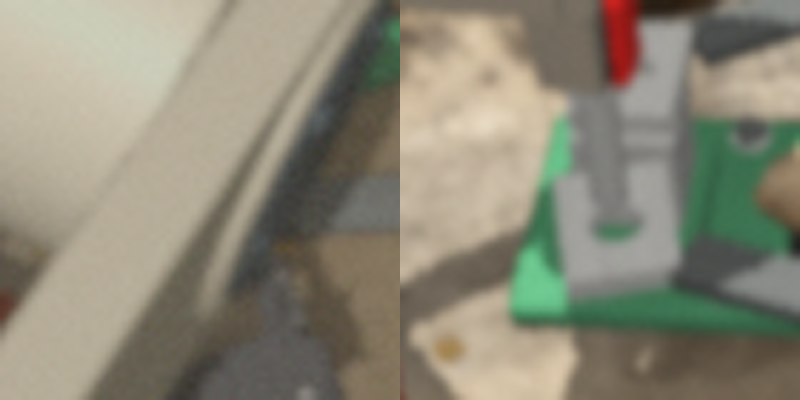

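Run:
```python
from h import *
im=cv2.imread('pics/scene2.png'); x=im[232:272,237:277]
x=cv2.resize(x,(600,600),interpolation=cv2.INTER_LANCZOS4)
x=np.clip((x.astype(float)-40)*1.3,0,255).astype(np.uint8)
for k in range(0,40,5): cv2.putText(x,str(237+k),(k*15,10),0,.35,(0,0,255));cv2.putText(x,str(232+k),(0,k*15+10),0,.35,(0,0,255))
cv2.imwrite('pics/e.png',x)
```

```text
(no output)
```

View pics/e.png

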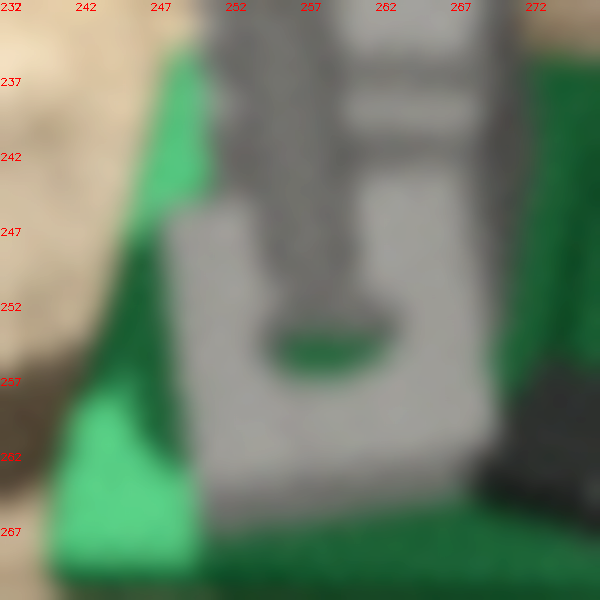

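Run:
```python
from h import *
np.set_printoptions(precision=4,suppress=True)
p=[.4205,-.2206]
for z in(.0925,.098,.104,.082): print(z,proj("scene",[*p,z]))
print(onz("scene",(258.5,253.4),.082),onz("scene",(257.2,251.0),.0925))
for d in([.01,0],[0,.01]): print(proj("scene",[p[0]+d[0],p[1]+d[1],.082]))
```

```text
0.0925 [256.8122 249.0362]
0.098 [256.5023 246.8291]
0.104 [256.1608 244.3976]
0.082 [257.396  253.1929]
[ 0.4209 -0.2227] [ 0.4165 -0.2238]
[260.208  249.6148]
[252.5988 251.5639]
```

```bash
python3 -m jog '[[[0.01,-0.02,0,0,0],[0.01,-0.02,-0.08,0,0],[0.01,-0.02,-0.16,0,0],[0.01,-0.02,-0.19,0,0],[0.01,-0.02,-0.19,0,0]]]';python3 -m jog '[[[0,0,-0.03,0,0],[0,0,-0.03,0,0]]]';python3 -m jog '[[[0,0,-0.03,0,0],[0,0,-0.03,0,0]]]'
```

```text
clock: 7.82
position: [0.4214, -0.2223, 0.1417]
orientation: [0.415, 0.573, -0.415, 0.572]
wrist_force: [-0.0, 0.5, -0.5]
finger_gap: 0.192
clock: 8.07
position: [0.4216, -0.2224, 0.1401]
orientation: [0.415, 0.572, -0.415, 0.572]
wrist_force: [-0.1, 0.2, -1.6]
finger_gap: 0.197
clock: 8.32
position: [0.4216, -0.2224, 0.1383]
orientation: [0.415, 0.572, -0.415, 0.572]
wrist_force: [0.4, 0.3, -2.0]
finger_gap: 0.194
```

```bash
python3 -m jog '[[[0,0,-0.04,0,0],[0,0,-0.04,0,0],[0,0,-0.04,0,0]]]'
python3 - <<'E'
from h import *
im,d=optics.camera("scene");cv2.imwrite('pics/scene3.png',im)
x=im[220:280,227:287];cv2.imwrite('pics/f.png',cv2.resize(x,(600,600),interpolation=cv2.INTER_CUBIC))
E
```

```text
clock: 8.7
position: [0.4215, -0.2224, 0.1359]
orientation: [0.415, 0.573, -0.415, 0.572]
wrist_force: [1.3, 1.1, -2.2]
finger_gap: 0.196
```

View pics/f.png

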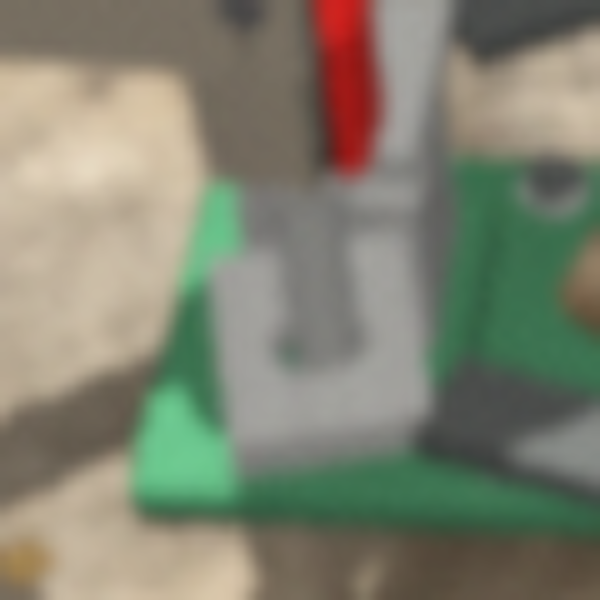

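The pin's nose is inside the gate's eye, with a little green hole showing on its left. I'll work out the arc waypoints.

Run:
```python
import numpy as np
h=np.array([.5953,-.4607]);p0=np.array([.4215,-.2222]);d=p0-h;r=np.hypot(*d);a0=np.degrees(np.arctan2(d[1],d[0]));print(r,a0)
for a in np.r_[a0,np.arange(124,106,-1.5),111.4,109.4]:
    t=np.radians(a);q=h+.2950*np.array([np.cos(t),np.sin(t)]);print(round(a,1),q.round(4),((q-p0)/.06).round(2))
```

```text
0.29510792940888597 126.08161586675588
126.1 [ 0.4216 -0.2223] [ 0. -0.]
124.0 [ 0.4303 -0.2161] [0.15 0.1 ]
122.5 [ 0.4368 -0.2119] [0.25 0.17]
121.0 [ 0.4434 -0.2078] [0.36 0.24]
119.5 [ 0.45   -0.2039] [0.48 0.3 ]
118.0 [ 0.4568 -0.2002] [0.59 0.37]
116.5 [ 0.4637 -0.1967] [0.7  0.43]
115.0 [ 0.4706 -0.1933] [0.82 0.48]
113.5 [ 0.4777 -0.1902] [0.94 0.53]
112.0 [ 0.4848 -0.1872] [1.05 0.58]
110.5 [ 0.492  -0.1844] [1.17 0.63]
109.0 [ 0.4993 -0.1818] [1.3  0.67]
107.5 [ 0.5066 -0.1794] [1.42 0.71]
111.4 [ 0.4877 -0.186 ] [1.1 0.6]
109.4 [ 0.4973 -0.1824] [1.26 0.66]
```

```bash
python3 -m jog '[[[0.07,0.05,0,0,0],[0.15,0.10,0,0,0],[0.20,0.14,0,0,0],[0.25,0.17,0,0,0],[0.25,0.17,0,0,0]]]'; python3 -m jog '[[[0.05,0.035,0,0,0],[0.11,0.07,0,0,0],[0.17,0.10,0,0,0],[0.23,0.13,0,0,0],[0.23,0.13,0,0,0]]]'
```

```text
clock: 9.38
position: [0.4368, -0.2119, 0.1359]
orientation: [0.415, 0.573, -0.415, 0.572]
wrist_force: [-0.8, 0.8, -1.0]
finger_gap: 0.199
clock: 10.0
position: [0.4506, -0.204, 0.1359]
orientation: [0.415, 0.573, -0.415, 0.572]
wrist_force: [-1.4, 2.1, -0.7]
finger_gap: 0.196
```

Run:
```python
from h import *
im,d=optics.camera("scene");cv2.imwrite('pics/scene4.png',im)
x=im[210:270,227:287];cv2.imwrite('pics/g.png',cv2.resize(x,(600,600),interpolation=cv2.INTER_CUBIC))
```

```text
(no output)
```

View pics/g.png

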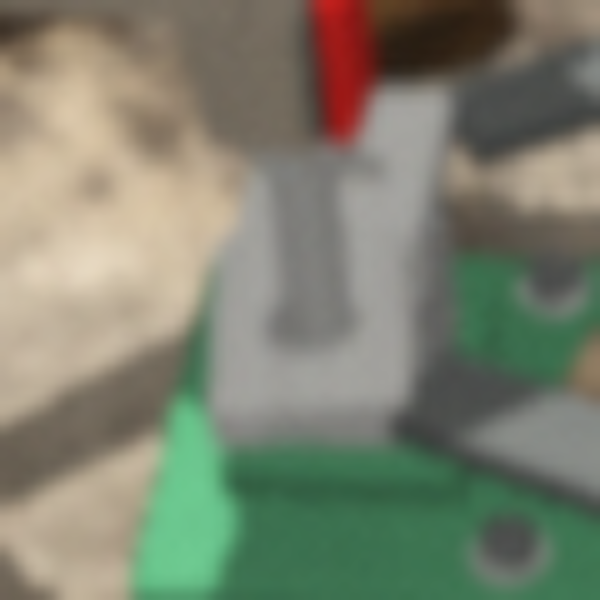

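```bash
python3 -m jog '[[[0.05,0.045,0,0,0],[0.10,0.08,0,0,0],[0.16,0.115,0,0,0],[0.215,0.145,0,0,0],[0.215,0.145,0,0,0]]]'; python3 -m jog '[[[0.06,0.025,0,0,0],[0.12,0.055,0,0,0],[0.18,0.08,0,0,0],[0.24,0.105,0,0,0],[0.24,0.105,0,0,0]]]';python3 -m jog '[[[0.05,0.02,0,0,0],[0.09,0.04,0,0,0],[0.09,0.04,0,0,0]]]'
```

```text
clock: 10.68
position: [0.4639, -0.1956, 0.136]
orientation: [0.415, 0.572, -0.415, 0.573]
wrist_force: [-0.9, -0.9, -1.5]
finger_gap: 0.193
clock: 11.3
position: [0.4782, -0.1893, 0.136]
orientation: [0.415, 0.572, -0.415, 0.573]
wrist_force: [-0.7, 0.8, -1.0]
finger_gap: 0.192
clock: 11.68
position: [0.4834, -0.187, 0.136]
orientation: [0.415, 0.572, -0.415, 0.573]
wrist_force: [-0.9, 0.7, -1.5]
finger_gap: 0.191
```

```bash
python3 -m jog '[[[0.06,0.025,0,0,0],[0.12,0.045,0,0,0],[0.18,0.07,0,0,0],[0.18,0.07,0,0,0]]]';python3 -m jog '[[[0,0,-0.04,0,0],[0,0,-0.04,0,0]]]';python3 -m jog '[[[0,0,-0.03,0,0],[0,0,-0.03,0,0]]]'
```

```text
clock: 12.18
position: [0.4944, -0.1827, 0.136]
orientation: [0.415, 0.572, -0.415, 0.573]
wrist_force: [0.4, 0.4, -1.5]
finger_gap: 0.193
clock: 12.42
position: [0.4941, -0.1829, 0.1335]
orientation: [0.415, 0.572, -0.415, 0.573]
wrist_force: [0.4, -0.2, -2.2]
finger_gap: 0.194
clock: 12.68
position: [0.4939, -0.1829, 0.1317]
orientation: [0.415, 0.572, -0.415, 0.572]
wrist_force: [-1.0, 0.1, -1.7]
finger_gap: 0.191
```

```bash
for i in 1 ; do python3 -m jog '[[[0,0,-0.02,0,0],[0,0,-0.02,0,0]]]'; done; python3 -m jog '[[[0,0,-0.02,0,0],[0,0,-0.02,0,0]]]'; python3 -m jog '[[[0,0,-0.02,0,0],[0,0,-0.02,0,0]]]'
```

```text
clock: 12.92
position: [0.4939, -0.1828, 0.1305]
orientation: [0.415, 0.572, -0.415, 0.572]
wrist_force: [-0.3, 0.5, -1.6]
finger_gap: 0.196
clock: 13.18
position: [0.4942, -0.1829, 0.1302]
orientation: [0.415, 0.572, -0.415, 0.573]
wrist_force: [-1.5, 0.8, 7.9]
finger_gap: 0.191
clock: 13.42
position: [0.4946, -0.1829, 0.1299]
orientation: [0.415, 0.572, -0.415, 0.573]
wrist_force: [-4.0, 2.2, 18.5]
finger_gap: 0.194
```

Contact at a tip height of 70 mm, as expected for the top of the jaw's plate. I'll ease off to a light press and sweep to the left.

```bash
python3 -m jog '[[[0,0,0.025,0,0],[0,0,0.025,0,0]]]'; python3 -m jog '[[[0.015,0.005,0,0,0],[0.015,0.005,0,0,0]]]';python3 -m jog '[[[0.015,0.005,0,0,0],[0.015,0.005,0,0,0]]]';python3 -m jog '[[[0.015,0.005,0,0,0],[0.015,0.005,0,0,0]]]'
```

```text
clock: 13.68
position: [0.4942, -0.1829, 0.1302]
orientation: [0.415, 0.572, -0.415, 0.573]
wrist_force: [-1.6, 0.7, 6.2]
finger_gap: 0.19
clock: 13.92
position: [0.4947, -0.1828, 0.1301]
orientation: [0.415, 0.572, -0.415, 0.572]
wrist_force: [-3.4, 0.8, 9.1]
finger_gap: 0.195
clock: 14.18
position: [0.4954, -0.1825, 0.1301]
orientation: [0.415, 0.573, -0.415, 0.572]
wrist_force: [-4.2, 0.4, 8.6]
finger_gap: 0.196
clock: 14.42
position: [0.4962, -0.1822, 0.1301]
orientation: [0.415, 0.573, -0.415, 0.572]
wrist_force: [-3.5, 0.1, 9.5]
finger_gap: 0.195
```

```bash
python3 -m jog '[[[0.015,0.005,0.01,0,0],[0.015,0.005,0.01,0,0]]]';python3 -m jog '[[[0.015,0.005,0,0,0],[0.015,0.005,0,0,0]]]';python3 -m jog '[[[0.015,0.005,0,0,0],[0.015,0.005,0,0,0]]]';python3 -m jog '[[[0.015,0.005,0,0,0],[0.015,0.005,0,0,0]]]'
```

```text
clock: 14.68
position: [0.4968, -0.1818, 0.1302]
orientation: [0.415, 0.573, -0.415, 0.572]
wrist_force: [-4.3, -1.4, 4.6]
finger_gap: 0.194
clock: 14.92
position: [0.4978, -0.1815, 0.1302]
orientation: [0.415, 0.573, -0.415, 0.572]
wrist_force: [-3.6, -0.4, 5.7]
finger_gap: 0.192
clock: 15.18
position: [0.4986, -0.1812, 0.1302]
orientation: [0.415, 0.573, -0.415, 0.572]
wrist_force: [-5.2, -1.2, 6.0]
finger_gap: 0.196
clock: 15.42
position: [0.4995, -0.1809, 0.1302]
orientation: [0.415, 0.573, -0.415, 0.572]
wrist_force: [-4.3, -2.3, 6.0]
finger_gap: 0.193
```

```bash
cat > j.py <<'E'
from h import *
import sys
n=sys.argv[1]; o=[]
for c in("top","scene"):
    im,d=optics.camera(c);cv2.imwrite(f'pics/{c}{n}.png',im)
    u,v=proj(c,[.495,-.183,.07]).astype(int); print(c,u-30,v-30)
    o.append(cv2.resize(im[v-30:v+30,u-30:u+30],(400,400),interpolation=cv2.INTER_CUBIC))
cv2.imwrite(f'pics/j{n}.png',np.hstack(o))
E
python3 j.py 5
```

```text
top 249 216
scene 230 197
```

View pics/j5.png

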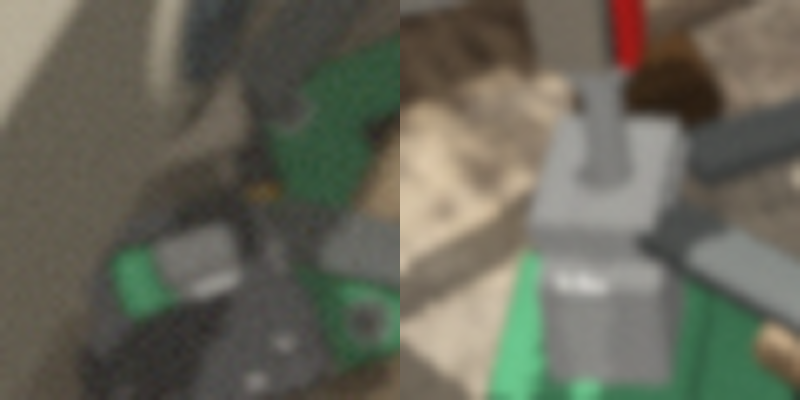

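No drop yet. I'll lift clear of the jaw and find the two radial walls of the gate's hole, which gives the true 295 mm radius.

```bash
python3 -m jog '[[[0,0,0.025,0,0],[0,0,0.025,0,0]]]'; python3 -m jog '[[[0.006,-0.016,0,0,0],[0.006,-0.016,0,0,0]]]';python3 -m jog '[[[0.006,-0.016,0,0,0],[0.006,-0.016,0,0,0]]]';python3 -m jog '[[[0.006,-0.016,0,0,0],[0.006,-0.016,0,0,0]]]'
```

```text
clock: 15.78
position: [0.4997, -0.1805, 0.1314]
orientation: [0.415, 0.573, -0.415, 0.572]
wrist_force: [-2.1, 0.4, -1.1]
finger_gap: 0.192
clock: 16.02
position: [0.5001, -0.1813, 0.1314]
orientation: [0.415, 0.573, -0.415, 0.572]
wrist_force: [-4.0, 1.9, -0.7]
finger_gap: 0.193
clock: 16.27
position: [0.5003, -0.1819, 0.1314]
orientation: [0.415, 0.573, -0.415, 0.572]
wrist_force: [-3.5, 5.1, -0.4]
finger_gap: 0.196
clock: 16.52
position: [0.5006, -0.1829, 0.1315]
orientation: [0.415, 0.573, -0.415, 0.572]
wrist_force: [-5.0, 5.2, -0.3]
finger_gap: 0.189
```

```bash
python3 -m jog '[[[-0.018,0.048,0,0,0],[-0.018,0.048,0,0,0]]]'; python3 -m jog '[[[-0.006,0.016,0,0,0],[-0.006,0.016,0,0,0]]]';python3 -m jog '[[[-0.006,0.016,0,0,0],[-0.006,0.016,0,0,0]]]';python3 -m jog '[[[-0.006,0.016,0,0,0],[-0.006,0.016,0,0,0]]]';python3 -m jog '[[[-0.006,0.016,0,0,0],[-0.006,0.016,0,0,0]]]'
```

```text
clock: 16.77
position: [0.5006, -0.181, 0.1319]
orientation: [0.415, 0.572, -0.415, 0.573]
wrist_force: [-1.0, 0.7, -2.1]
finger_gap: 0.195
clock: 17.02
position: [0.5003, -0.1801, 0.132]
orientation: [0.415, 0.572, -0.415, 0.573]
wrist_force: [-0.9, -0.7, -0.6]
finger_gap: 0.189
clock: 17.27
position: [0.4998, -0.1792, 0.132]
orientation: [0.415, 0.572, -0.415, 0.573]
wrist_force: [-1.7, -4.0, -0.3]
finger_gap: 0.193
clock: 17.52
position: [0.4995, -0.1784, 0.132]
orientation: [0.415, 0.572, -0.415, 0.573]
wrist_force: [0.4, -5.1, -1.6]
finger_gap: 0.192
clock: 17.77
position: [0.4993, -0.1776, 0.132]
orientation: [0.415, 0.572, -0.415, 0.573]
wrist_force: [0.0, -5.9, -1.0]
finger_gap: 0.195
```

```bash
python3 -m jog '[[[0.016,-0.045,0,0,0],[0.016,-0.045,0,0,0]]]'; python3 -m jog '[[[0.0,0,-0.032,0,0],[0.0,0,-0.032,0,0]]]';python3 -m jog '[[[0.015,0.005,0,0,0],[0.015,0.005,0,0,0]]]';python3 -m jog '[[[0.02,0.007,0,0,0],[0.02,0.007,0,0,0]]]';python3 -m jog '[[[0.02,0.006,0,0,0],[0.02,0.006,0,0,0]]]'
```

```text
clock: 18.02
position: [0.4998, -0.1793, 0.1318]
orientation: [0.415, 0.572, -0.415, 0.572]
wrist_force: [-0.5, 0.2, -1.6]
finger_gap: 0.191
clock: 18.27
position: [0.4999, -0.1794, 0.1302]
orientation: [0.415, 0.572, -0.415, 0.572]
wrist_force: [-1.0, -0.1, 4.1]
finger_gap: 0.195
clock: 18.52
position: [0.5003, -0.1792, 0.1301]
orientation: [0.415, 0.573, -0.415, 0.572]
wrist_force: [-2.5, 0.7, 6.4]
finger_gap: 0.194
clock: 18.77
position: [0.501, -0.1789, 0.1301]
orientation: [0.415, 0.573, -0.415, 0.572]
wrist_force: [-4.6, -0.5, 7.5]
finger_gap: 0.195
clock: 19.02
position: [0.5021, -0.1786, 0.1301]
orientation: [0.415, 0.573, -0.415, 0.572]
wrist_force: [-5.0, -1.1, 6.8]
finger_gap: 0.194
```

```bash
python3 -m jog '[[[0.006,-0.016,0.005,0,0],[0.006,-0.016,0.005,0,0]]]'; python3 -m jog '[[[0.02,0.006,0,0,0],[0.02,0.006,0,0,0]]]';python3 -m jog '[[[0.02,0.006,0,0,0],[0.02,0.006,0,0,0]]]';python3 -m jog '[[[0.02,0.006,0,0,0],[0.02,0.006,0,0,0]]]';python3 -m jog '[[[0.02,0.006,0,0,0],[0.02,0.006,0,0,0]]]'; python3 j.py 6
```

```text
clock: 19.27
position: [0.5022, -0.179, 0.1301]
orientation: [0.415, 0.573, -0.415, 0.571]
wrist_force: [-4.7, 1.9, 6.6]
finger_gap: 0.194
clock: 19.52
position: [0.503, -0.1787, 0.1301]
orientation: [0.415, 0.574, -0.416, 0.571]
wrist_force: [-5.4, 0.1, 9.0]
finger_gap: 0.193
clock: 19.77
position: [0.5041, -0.1783, 0.1301]
orientation: [0.415, 0.574, -0.416, 0.571]
wrist_force: [-7.0, 0.2, 7.2]
finger_gap: 0.191
clock: 20.02
position: [0.5053, -0.178, 0.13]
orientation: [0.415, 0.574, -0.416, 0.571]
wrist_force: [-5.9, 0.9, 7.1]
finger_gap: 0.195
clock: 20.27
position: [0.5074, -0.1777, 0.1298]
orientation: [0.415, 0.573, -0.415, 0.572]
wrist_force: [-2.0, 0.3, -0.0]
finger_gap: 0.192
top 249 216
scene 230 197
```

View pics/j6.png

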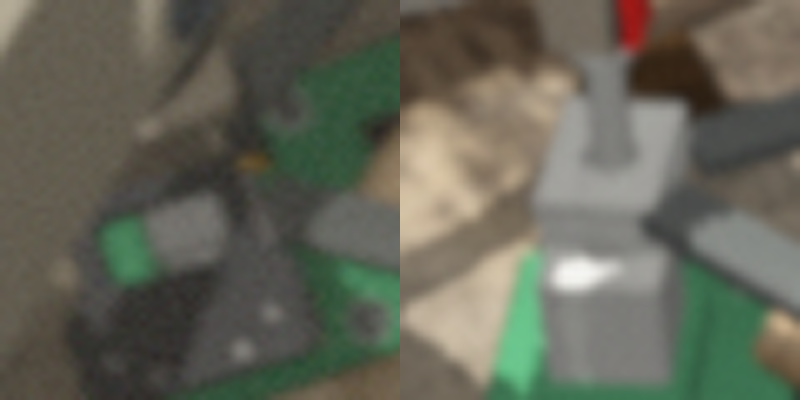

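The force fell to zero and the pin jumped 2 mm, so it looks to be at the jaw's eye. I'll lower it gently to check.

```bash
python3 -m jog '[[[0,0,-0.02,0,0],[0,0,-0.02,0,0]]]';python3 -m jog '[[[0,0,-0.02,0,0],[0,0,-0.02,0,0]]]'
```

```text
clock: 20.62
position: [0.508, -0.178, 0.1287]
orientation: [0.415, 0.573, -0.415, 0.572]
wrist_force: [-2.7, -0.2, -1.3]
finger_gap: 0.196
clock: 20.88
position: [0.5081, -0.178, 0.1276]
orientation: [0.415, 0.572, -0.415, 0.572]
wrist_force: [-1.7, 0.3, -2.4]
finger_gap: 0.195
```

```bash
python3 -m jog '[[[0,0,-0.025,0,0],[0,0,-0.05,0,0],[0,0,-0.05,0,0]]]'; python3 -m jog '[[[-0.03,-0.01,0,0,0],[-0.06,-0.02,0,0,0],[-0.06,-0.02,0,0,0]]]'; python3 -m jog '[[[-0.03,-0.01,0,0,0],[-0.06,-0.02,0,0,0],[-0.06,-0.02,0,0,0]]]'
```

```text
clock: 21.25
position: [0.5082, -0.1781, 0.1246]
orientation: [0.415, 0.572, -0.415, 0.572]
wrist_force: [-1.6, 0.1, -2.8]
finger_gap: 0.192
clock: 21.62
position: [0.505, -0.1792, 0.125]
orientation: [0.415, 0.572, -0.415, 0.573]
wrist_force: [1.0, 1.6, -1.6]
finger_gap: 0.191
clock: 22.0
position: [0.5017, -0.1804, 0.125]
orientation: [0.416, 0.572, -0.415, 0.573]
wrist_force: [4.1, 2.8, -2.1]
finger_gap: 0.192
```

```bash
python3 -m jog '[[[-0.03,-0.01,0,0,0],[-0.06,-0.021,0,0,0],[-0.09,-0.032,0,0,0],[-0.12,-0.043,0,0,0],[-0.12,-0.043,0,0,0]]]';python3 -m jog '[[[-0.02,-0.008,0,0,0],[-0.02,-0.008,0,0,0]]]'; python3 j.py 7
```

```text
clock: 22.62
position: [0.4949, -0.1829, 0.1251]
orientation: [0.416, 0.572, -0.415, 0.573]
wrist_force: [5.1, 2.9, -3.3]
finger_gap: 0.195
clock: 22.88
position: [0.4939, -0.1833, 0.1251]
orientation: [0.416, 0.572, -0.415, 0.573]
wrist_force: [5.6, 4.9, -3.2]
finger_gap: 0.192
top 249 216
scene 230 197
```

View pics/j7.png

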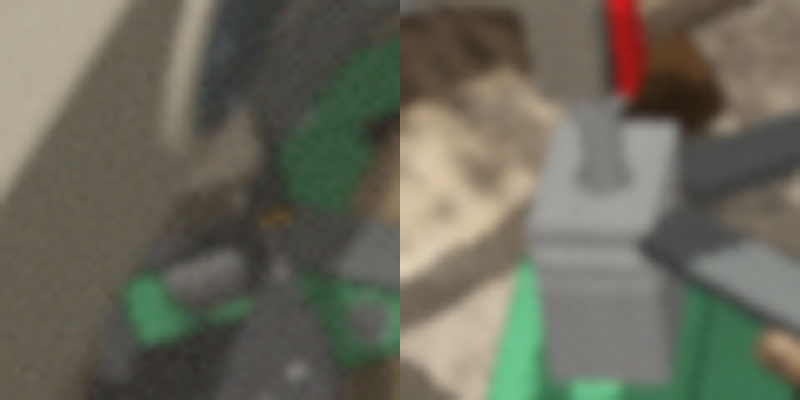

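```bash
python3 -m jog '[[[-0.02,-0.007,-0.03,0,0],[-0.02,-0.007,-0.065,0,0],[-0.02,-0.007,-0.065,0,0]]]';python3 -m jog '[[[0,0,-0.015,0,0],[0,0,-0.015,0,0]]]';python3 -m jog '[[[0,0,-0.01,0,0],[0,0,-0.01,0,0]]]'
```

```text
clock: 23.35
position: [0.493, -0.1835, 0.1216]
orientation: [0.416, 0.571, -0.414, 0.573]
wrist_force: [6.1, 6.2, -0.5]
finger_gap: 0.197
clock: 23.6
position: [0.4931, -0.1835, 0.1208]
orientation: [0.416, 0.571, -0.414, 0.573]
wrist_force: [6.3, 7.5, 2.6]
finger_gap: 0.195
clock: 23.85
position: [0.4931, -0.1835, 0.1204]
orientation: [0.416, 0.571, -0.414, 0.573]
wrist_force: [5.4, 7.4, 3.2]
finger_gap: 0.191
```

```bash
python3 -m jog '[[[-0.004,0.014,0,0,0],[-0.004,0.014,0,0,0]]]';python3 -m jog '[[[-0.015,-0.003,0,0,0],[-0.015,-0.003,0,0,0]]]';python3 -m jog '[[[-0.015,-0.005,-0.005,0,0],[-0.015,-0.005,-0.005,0,0]]]'
```

```text
clock: 24.1
position: [0.493, -0.1832, 0.1203]
orientation: [0.416, 0.571, -0.415, 0.574]
wrist_force: [6.0, 4.1, 1.7]
finger_gap: 0.194
clock: 24.35
position: [0.4925, -0.1834, 0.1204]
orientation: [0.416, 0.571, -0.414, 0.574]
wrist_force: [7.4, 4.2, 1.4]
finger_gap: 0.197
clock: 24.6
position: [0.4919, -0.1836, 0.1203]
orientation: [0.416, 0.571, -0.414, 0.574]
wrist_force: [6.4, 5.2, 2.4]
finger_gap: 0.194
```

```bash
python3 -m jog '[[[-0.015,-0.005,-0.003,0,0],[-0.015,-0.005,-0.003,0,0]]]';python3 -m jog '[[[-0.015,-0.005,-0.003,0,0],[-0.015,-0.005,-0.003,0,0]]]';python3 -m jog '[[[-0.015,-0.004,0,0,0],[-0.015,-0.004,0,0,0]]]';python3 -m jog '[[[-0.015,-0.004,0,0,0],[-0.015,-0.004,0,0,0]]]'
```

```text
clock: 24.85
position: [0.4912, -0.1839, 0.1203]
orientation: [0.416, 0.571, -0.414, 0.574]
wrist_force: [6.4, 6.1, 2.6]
finger_gap: 0.191
clock: 25.1
position: [0.4903, -0.1842, 0.1201]
orientation: [0.416, 0.571, -0.414, 0.574]
wrist_force: [7.8, 5.4, 4.0]
finger_gap: 0.191
clock: 25.35
position: [0.4894, -0.1845, 0.1201]
orientation: [0.416, 0.571, -0.414, 0.574]
wrist_force: [6.8, 5.8, 3.9]
finger_gap: 0.192
clock: 25.6
position: [0.4886, -0.1848, 0.1201]
orientation: [0.416, 0.57, -0.414, 0.574]
wrist_force: [7.2, 4.5, 2.3]
finger_gap: 0.195
```

```bash
python3 -m jog '[[[-0.015,-0.004,-0.003,0,0],[-0.015,-0.004,-0.003,0,0]]]';python3 -m jog '[[[-0.015,-0.004,0,0,0],[-0.015,-0.004,0,0,0]]]';python3 -m jog '[[[-0.015,-0.005,0,0,0],[-0.015,-0.005,0,0,0]]]'
```

```text
clock: 25.85
position: [0.4879, -0.1851, 0.12]
orientation: [0.416, 0.57, -0.414, 0.574]
wrist_force: [7.8, 4.4, 3.4]
finger_gap: 0.197
clock: 26.1
position: [0.4873, -0.1853, 0.12]
orientation: [0.417, 0.57, -0.414, 0.574]
wrist_force: [9.5, 5.0, 2.0]
finger_gap: 0.194
clock: 26.35
position: [0.4867, -0.1856, 0.1201]
orientation: [0.417, 0.57, -0.414, 0.575]
wrist_force: [9.3, 5.3, 2.7]
finger_gap: 0.193
```

```bash
python3 -m jog '[[[-0.015,-0.005,-0.005,0,0],[-0.015,-0.005,-0.005,0,0]]]';python3 -m jog '[[[-0.015,-0.006,0,0,0],[-0.015,-0.006,0,0,0]]]';python3 -m jog '[[[-0.015,-0.006,0,0,0],[-0.015,-0.006,0,0,0]]]'; python3 j.py 8
```

```text
clock: 26.6
position: [0.4863, -0.1858, 0.1201]
orientation: [0.417, 0.57, -0.414, 0.575]
wrist_force: [10.2, 6.8, 4.2]
finger_gap: 0.193
clock: 26.85
position: [0.4857, -0.1863, 0.1202]
orientation: [0.417, 0.569, -0.414, 0.575]
wrist_force: [11.7, 6.9, 4.2]
finger_gap: 0.196
clock: 27.1
position: [0.485, -0.1866, 0.1203]
orientation: [0.417, 0.569, -0.414, 0.575]
wrist_force: [11.9, 7.1, 3.8]
finger_gap: 0.195
top 249 216
scene 230 197
```

View pics/j8.png

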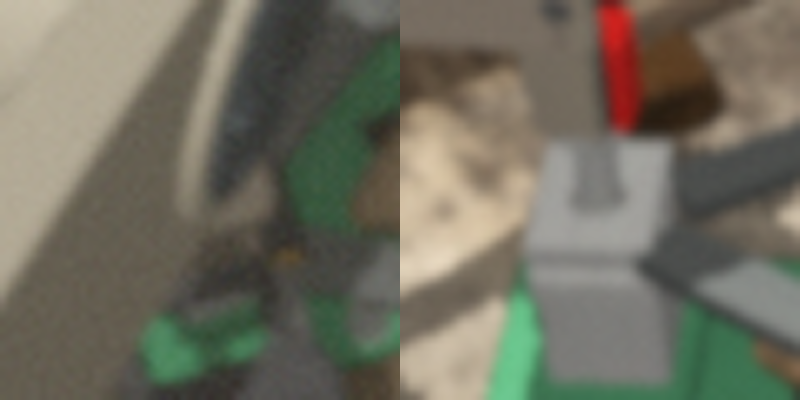

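Run:
```python
from h import *
np.set_printoptions(precision=3,suppress=True)
from scipy.spatial.transform import Rotation as R
s=sensors.state();p=s["position"];M=R.from_quat(s["orientation"]).as_matrix();print(p,M[:,0],s["wrist_force"],s["wrist_torque"])
a=M[:,0]
for k in(0,.01,.02,.03,.04,.06): q=p+a*k; print(k,q,proj("scene",q))
im=cv2.imread('pics/scene8.png'); x=im[205:250,240:285]
x=cv2.resize(x,(630,630),interpolation=cv2.INTER_CUBIC)
for k in range(0,45,5): cv2.putText(x,str(240+k),(k*14,10),0,.35,(0,0,255));cv2.putText(x,str(205+k),(0,k*14+10),0,.35,(0,0,255))
x=cv2.resize(x,(600,600))
cv2.imwrite('pics/k8.png',x)
# original jaw lug front reference
print('lug top corners', [proj("scene",[.4885+.018*(i*.931+j*-.3655)*1,-.185+.018*(i*.3655+j*.931),.060]).round(1) for i in(-1,1) for j in(-1,1)])
```

```text
[ 0.485 -0.187  0.12 ] [ 0.01  -0.001 -1.   ] [11.156  7.793  3.211] [ 1.746 -2.804  0.042]
0 [ 0.485 -0.187  0.12 ] [257.229 210.794]
0.01 [ 0.485 -0.187  0.11 ] [257.789 214.869]
0.02 [ 0.485 -0.187  0.1  ] [258.339 218.879]
0.03 [ 0.485 -0.187  0.09 ] [258.88  222.823]
0.04 [ 0.485 -0.187  0.08 ] [259.413 226.706]
0.06 [ 0.486 -0.187  0.06 ] [260.454 234.288]
lug top corners [array([268.3, 239.9]), array([249.8, 239.3]), array([270.9, 227.4]), array([252.9, 226.8])]
```

View pics/k8.png

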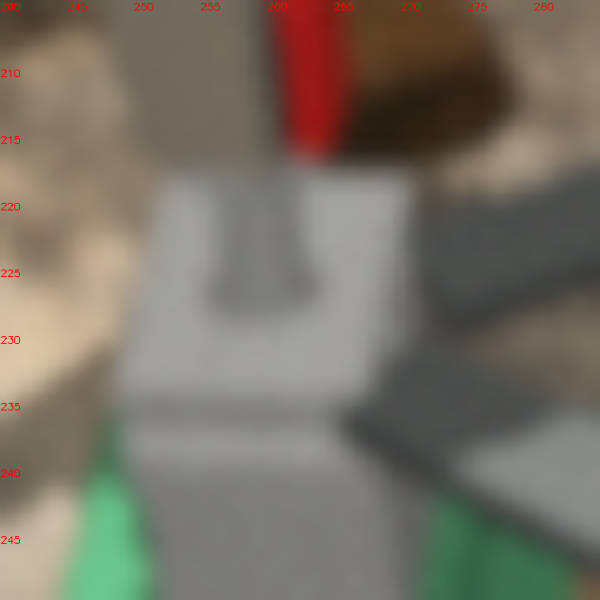

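Run:
```python
from h import *
np.set_printoptions(precision=4,suppress=True)
im,d=optics.camera("scene"); P=cloud("scene",d)
e=np.array([.931,.3655]);x=np.array([.3655,-.931]);L=np.array([.4885,-.185])
for v in range(214,250):
    r=[]
    for u in(253,256,259,262):
        q=P[v,u]; r.append((round(1000*float((q[:2]-L)@e),1),round(1000*float((q[:2]-L)@x),1),round(1000*float(q[2]),1)))
    print(v,r,im[v,256])
```

```text
214 [(-29.9, -1.8, 134.4), (-29.1, 3.4, 134.0), (-27.7, 8.6, 133.0), (-16.0, 11.3, 123.2)] [ 93 105 114]
215 [(-27.8, -2.6, 130.3), (-29.0, 3.2, 131.6), (-27.7, 8.3, 130.6), (-16.0, 11.1, 120.9)] [ 93 105 114]
216 [(-30.8, -2.1, 130.5), (-27.1, 2.5, 127.6), (-27.8, 8.1, 128.4), (-14.9, 10.6, 117.5)] [ 95 107 114]
217 [(-29.4, -2.7, 126.9), (-29.7, 2.8, 127.4), (-26.3, 7.5, 124.7), (-12.6, 9.9, 113.1)] [106 114 119]
218 [(19.9, -15.8, 81.6), (-17.6, -0.4, 114.5), (-26.5, 7.3, 122.4), (-13.4, 9.8, 111.3)] [118 123 126]
219 [(16.7, -15.2, 81.7), (-16.5, -1.0, 111.0), (-16.2, 4.6, 111.1), (16.9, 2.5, 82.3)] [125 129 130]
220 [(15.0, -15.1, 80.6), (-9.7, -2.9, 102.6), (-11.3, 3.2, 104.3), (-6.6, 7.8, 100.4)] [130 133 134]
221 [(12.5, -14.7, 80.2), (-9.4, -3.2, 99.8), (-11.3, 2.9, 101.8), (-7.5, 7.7, 98.7)] [133 135 136]
222 [(8.5, -13.9, 81.2), (-7.0, -4.1, 95.2), (-11.6, 2.8, 99.5), (-7.2, 7.4, 95.9)] [134 137 138]
223 [(6.3, -13.6, 80.6), (6.1, -7.7, 80.9), (-12.5, 2.7, 97.9), (-7.1, 7.2, 93.3)] [133 136 137]
224 [(3.4, -13.1, 80.5), (4.0, -7.4, 80.3), (-11.7, 2.3, 94.6), (-7.7, 7.1, 91
[... 1847 characters left out ...]
50.3), (-19.1, -6.6, 51.6), (-19.7, -0.6, 52.4), (-20.3, 5.5, 53.3)] [120 122 122]
244 [(-19.3, -12.7, 48.8), (-18.3, -7.1, 48.1), (-20.4, -0.6, 50.5), (-19.6, 5.1, 50.0)] [120 122 123]
245 [(-19.8, -12.9, 46.5), (-20.4, -6.8, 47.5), (-19.6, -1.1, 46.9), (-18.9, 4.6, 46.5)] [121 124 124]
246 [(-18.0, -13.7, 42.0), (-19.1, -7.4, 43.5), (-19.4, -1.4, 44.0), (-20.4, 4.8, 45.3)] [121 124 124]
247 [(-19.2, -13.6, 40.4), (-17.0, -8.2, 38.6), (-18.8, -1.8, 40.7), (-19.9, 4.4, 42.1)] [121 124 124]
248 [(-21.0, -13.4, 39.5), (-21.1, -7.5, 39.9), (-18.8, -2.1, 37.9), (-19.5, 4.0, 38.9)] [120 123 123]
249 [(-19.5, -14.1, 35.3), (-18.8, -8.3, 34.9), (-19.0, -2.3, 35.4), (-18.9, 3.6, 35.5)] [119 122 122]
```

Run:
```python
from h import *
np.set_printoptions(precision=4,suppress=True,linewidth=160)
im,d=optics.camera("scene"); P=cloud("scene",d); cv2.imwrite('pics/scene9.png',im);np.save('scene9.npy',d)
e=np.array([.931,.3655]);x=np.array([.3655,-.931]);L=np.array([.4885,-.185])
T=(P[...,:2]-L)@e*1000; X=(P[...,:2]-L)@x*1000; Z=P[...,2]*1000
for name,sel in {'lugfront':(Z>30)&(Z<52)&(T>-24)&(T<-14)&(abs(X)<24),'jawfront':(Z>62)&(Z<70)&(T<-21)&(T>-32)&(abs(X)<22),'gatefront':(Z>73)&(Z<80)&(T<-21)&(T>-32)&(abs(X)<22),'gatetop':(Z>79)&(Z<84)&(abs(T)<35)&(abs(X)<24)}.items():
    print(name,sel.sum(),'T',np.median(T[sel]),'X range',np.percentile(X[sel],[1,50,99]))
for v in(246,250,254): 
    print(v,[(u,int(im[v,u].sum()),round(float(T[v,u])),round(float(X[v,u]),1),round(float(Z[v,u]))) for u in range(246,276)])
```

```text
lugfront 149 T -19.016913419824412 X range [-16.8958   1.26    18.5021]
jawfront 76 T -26.503640950648872 X range [-17.3093   1.7454  18.5374]
gatefront 44 T -26.66261441107833 X range [-15.9232  -0.6636  18.828 ]
gatetop 279 T -11.521733335293975 X range [-16.9997   4.5657  22.9597]
246 [(246, 446, -634, 154.1, 652), (247, 442, -634, 154.1, 652), (248, 439, 11, -32.0, 13), (249, 415, 11, -29.7, 13), (250, 369, 12, -27.9, 13), (251, 336, -21, -16.7, 45), (252, 352, -18, -15.5, 42), (253, 363, -19, -13.3, 43), (254, 364, -19, -11.3, 44), (255, 371, -21, -8.9, 45), (256, 369, -20, -7.1, 45), (257, 364, -19, -5.4, 44), (258, 368, -21, -3.1, 45), (259, 370, -19, -1.4, 44), (260, 371, -20, 0.8, 45), (261, 369, -18, 2.2, 43), (262, 371, -18, 4.0, 42), (263, 366, -21, 6.7, 46), (264, 369, -19, 8.5, 45), (265, 366, -20, 10.5, 45), (266, 372, -20, 12.4, 45), (267, 366, -19, 14.2, 44), (268, 354, -17, 15.8, 42), (269, 325, -19, 18.2, 45), (270, 295, -10, 18.2, 36), (271, 282, 1, 17.9, 25), (272, 270, 5, 19.0, 21), (273, 254, 5, 21.1, 22), (274, 239, 6, 22.9, 21), (275, 223, 6, 24.9, 20)]
250 [
[... 920 characters left out ...]
(250, 272, -20, -21.5, 22), (251, 262, -17, -20.3, 19), (252, 283, -18, -18.2, 19), (253, 304, -19, -15.9, 20), (254, 315, -21, -13.1, 23), (255, 312, -21, -11.3, 23), (256, 314, -19, -9.8, 21), (257, 313, -18, -8.1, 20), (258, 312, -20, -5.4, 22), (259, 318, -20, -3.4, 23), (260, 323, -18, -1.9, 20), (261, 325, -20, 0.5, 22), (262, 325, -19, 2.4, 22), (263, 326, -20, 4.5, 22), (264, 328, -17, 5.9, 20), (265, 327, -20, 8.6, 23), (266, 331, -19, 10.4, 22), (267, 335, -19, 12.5, 23), (268, 332, -18, 14.1, 21), (269, 319, -22, 17.0, 25), (270, 291, -21, 18.8, 25), (271, 261, -18, 20.2, 22), (272, 250, -18, 22.2, 22), (273, 224, -17, 24.0, 21), (274, 219, -14, 25.4, 18), (275, 237, -5, 25.5, 9)]
```

The depth picture shows the lug's centre at -1.0 mm along the swing and both arms' eyes at about -2.5 mm, so I have gone past it. I'll come back left with slightly more downward pressure.

```bash
python3 -m jog '[[[0.012,0.015,-0.01,0,0],[0.012,0.015,-0.01,0,0]]]';python3 -m jog '[[[0.012,0.004,-0.005,0,0],[0.012,0.004,-0.005,0,0]]]';python3 -m jog '[[[0.012,0.004,0,0,0],[0.012,0.004,0,0,0]]]'
```

```text
clock: 27.55
position: [0.4855, -0.1862, 0.1201]
orientation: [0.417, 0.569, -0.414, 0.575]
wrist_force: [8.0, 5.8, 9.7]
finger_gap: 0.192
clock: 27.8
position: [0.4857, -0.186, 0.12]
orientation: [0.416, 0.57, -0.414, 0.575]
wrist_force: [5.7, 5.0, 14.0]
finger_gap: 0.192
clock: 28.05
position: [0.4859, -0.1859, 0.1199]
orientation: [0.416, 0.57, -0.414, 0.575]
wrist_force: [3.9, 3.9, 15.1]
finger_gap: 0.196
```

```bash
python3 -m jog '[[[0.012,0.004,0.005,0,0],[0.012,0.004,0.005,0,0]]]';python3 -m jog '[[[0.012,0.004,0,0,0],[0.012,0.004,0,0,0]]]';python3 -m jog '[[[0.012,0.004,0,0,0],[0.012,0.004,0,0,0]]]'
```

```text
clock: 28.3
position: [0.4861, -0.1857, 0.12]
orientation: [0.416, 0.57, -0.414, 0.575]
wrist_force: [3.7, 2.2, 13.2]
finger_gap: 0.193
clock: 28.55
position: [0.4863, -0.1856, 0.1199]
orientation: [0.415, 0.571, -0.415, 0.574]
wrist_force: [1.5, 1.7, 15.8]
finger_gap: 0.195
clock: 28.8
position: [0.4865, -0.1854, 0.1198]
orientation: [0.415, 0.571, -0.415, 0.574]
wrist_force: [-0.6, 0.4, 15.4]
finger_gap: 0.191
```

```bash
python3 -m jog '[[[0,0,0.035,0,0],[0,0,0.035,0,0]]]';python3 -m jog '[[[0.0,0.0,-0.03,0,0],[0.0,0.0,-0.03,0,0]]]'
```

```text
clock: 29.05
position: [0.4859, -0.1848, 0.1204]
orientation: [0.415, 0.571, -0.415, 0.573]
wrist_force: [5.4, 0.9, 3.6]
finger_gap: 0.196
clock: 29.3
position: [0.4862, -0.185, 0.1196]
orientation: [0.415, 0.571, -0.415, 0.574]
wrist_force: [1.5, 1.2, 16.8]
finger_gap: 0.193
```

```bash
python3 -m jog '[[[0,0,0.025,0,0],[0,0,0.025,0,0]]]'
cat > m.py <<'E'
from h import *
e=np.array([.931,.3655]);x=np.array([.3655,-.931]);L=np.array([.4885,-.185])
r={}
for i in range(4):
    im,d=optics.camera("scene"); P=cloud("scene",d)
    T=(P[...,:2]-L)@e*1000; X=(P[...,:2]-L)@x*1000; Z=P[...,2]*1000
    for name,sel in {'lug':(Z>30)&(Z<52)&(T>-24)&(T<-14)&(abs(X)<15),'jaw':(Z>63)&(Z<69)&(T<-15)&(T>-34)&(abs(X)<15),'gate':(Z>75)&(Z<79)&(T<-15)&(T>-34)&(abs(X)<15),'shank':(Z>86)&(Z<100)&(abs(T)<20)&(abs(X)<15)}.items():
        r.setdefault(name,[]).append((sel.sum(),np.mean(T[sel]),np.median(T[sel]),np.percentile(T[sel],10),np.mean(X[sel])))
for k,v in r.items(): print(k,np.round(np.mean(v,0),2))
p=sensors.state()["position"]; print('tcp TX',1000*(p[:2]-L)@e,1000*(p[:2]-L)@x,p)
cv2.imwrite('pics/m.png',cv2.resize(im[205:250,240:285],(600,600),interpolation=cv2.INTER_CUBIC))
E
python3 m.py
```

```text
clock: 29.55
position: [0.486, -0.1848, 0.1202]
orientation: [0.415, 0.571, -0.415, 0.573]
wrist_force: [4.3, -0.1, 6.8]
finger_gap: 0.19
lug [ 1.215e+02 -1.923e+01 -1.926e+01 -2.067e+01  1.000e-02]
jaw [ 39.5  -26.4  -26.64 -28.05   0.06]
gate [ 24.5  -26.92 -27.08 -28.18  -0.96]
shank [ 34.25  -9.12  -9.27 -10.92   1.36]
tcp TX -2.3013462490049688 -1.0850643075889317 [ 0.48596175 -0.18483101  0.12020447]
```

View pics/m.png

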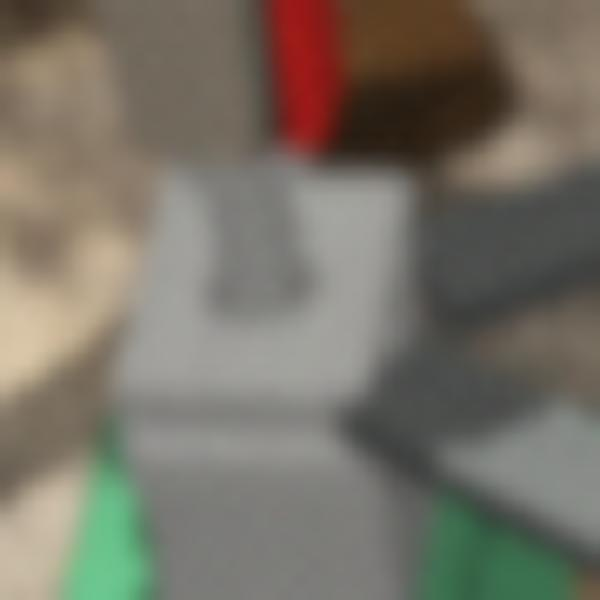

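```bash
python3 -m jog '[[[0.007,-0.01,0.04,0,0],[0.007,-0.01,0.04,0,0],[0.007,-0.01,0.04,0,0]]]'; python3 m.py
```

```text
clock: 30.12
position: [0.4859, -0.185, 0.1219]
orientation: [0.415, 0.572, -0.415, 0.573]
wrist_force: [5.3, 1.8, 0.0]
finger_gap: 0.197
lug [ 1.2075e+02 -1.9290e+01 -1.9300e+01 -2.0590e+01 -5.0000e-02]
jaw [ 39.75 -26.41 -26.54 -28.19   0.56]
gate [ 24.5  -26.82 -26.89 -27.99  -0.17]
shank [ 34.5   -9.31  -9.51 -11.49   1.43]
tcp TX -2.4169510764065087 -0.9805229780478466 [ 0.48589235 -0.18497054  0.12185041]
```

```bash
python3 -m jog '[[[0.018,0.007,0,0,0],[0.034,0.013,0,0,0],[0.034,0.013,0,0,0]]]'; python3 m.py
```

```text
clock: 30.7
position: [0.4868, -0.1842, 0.1216]
orientation: [0.415, 0.573, -0.415, 0.572]
wrist_force: [2.0, -1.4, -1.5]
finger_gap: 0.195
lug [122.75 -19.21 -19.23 -20.53   0.16]
jaw [ 40.5  -25.83 -26.19 -27.5    0.52]
gate [ 23.5  -26.97 -27.05 -28.07   0.12]
shank [ 33.25  -8.37  -8.46 -10.24   1.03]
tcp TX -1.2823213709549324 -1.3648038598437116 [ 0.48680792 -0.18419834  0.12160644]
```

```bash
python3 -m jog '[[[0.008,-0.022,0,0,0],[0.008,-0.022,0,0,0]]]';python3 -m jog '[[[0.0,0.0,-0.02,0,0],[0.0,0.0,-0.02,0,0]]]'; python3 -m jog '[[[0.0,0.0,-0.02,0,0],[0.0,0.0,-0.02,0,0]]]'; python3 m.py
```

```text
clock: 31.15
position: [0.4871, -0.1851, 0.1216]
orientation: [0.415, 0.573, -0.415, 0.572]
wrist_force: [1.6, 1.9, -2.0]
finger_gap: 0.194
clock: 31.4
position: [0.4874, -0.1853, 0.1205]
orientation: [0.415, 0.573, -0.415, 0.572]
wrist_force: [1.8, 1.7, -1.6]
finger_gap: 0.193
clock: 31.65
position: [0.4876, -0.1854, 0.1198]
orientation: [0.415, 0.572, -0.415, 0.572]
wrist_force: [0.6, 1.1, 5.4]
finger_gap: 0.191
lug [123.75 -19.17 -19.16 -20.51   0.15]
jaw [ 38.5  -25.75 -25.98 -27.27  -0.08]
gate [ 23.   -26.83 -27.   -28.23   0.51]
shank [34.5  -7.93 -8.41 -9.92  2.56]
tcp TX -0.9287171422218186 0.10976819116457118 [ 0.48767577 -0.18544149  0.11973866]
```

The depth readings agree: the pin is still about 1.8 mm right of the lug hole, because the scene camera's frame is off by about 2 mm along the swing. I'll peck leftwards.

```bash
python3 -m jog '[[[0.018,0.007,0.02,0,0],[0.018,0.007,0.02,0,0]]]';python3 -m jog '[[[0.0,0.0,-0.02,0,0],[0.0,0.0,-0.02,0,0]]]'; python3 -m jog '[[[0.018,0.007,0.02,0,0],[0.018,0.007,0.02,0,0]]]';python3 -m jog '[[[0.0,0.0,-0.02,0,0],[0.0,0.0,-0.02,0,0]]]'
```

```text
clock: 32.1
position: [0.4886, -0.1849, 0.1204]
orientation: [0.415, 0.573, -0.415, 0.572]
wrist_force: [1.1, 1.2, -0.4]
finger_gap: 0.19
clock: 32.35
position: [0.4887, -0.1851, 0.1193]
orientation: [0.415, 0.572, -0.415, 0.572]
wrist_force: [1.1, 1.9, -1.6]
finger_gap: 0.199
clock: 32.6
position: [0.4897, -0.1846, 0.1206]
orientation: [0.415, 0.573, -0.415, 0.572]
wrist_force: [1.5, 1.1, -1.3]
finger_gap: 0.195
clock: 32.85
position: [0.4897, -0.1846, 0.1194]
orientation: [0.415, 0.572, -0.415, 0.572]
wrist_force: [1.5, 0.9, -1.2]
finger_gap: 0.193
```

Pressing down to 119.3 mm now meets no resistance, where before it met contact. I'll go deeper.

```bash
python3 -m jog '[[[0,0,-0.02,0,0],[0,0,-0.02,0,0]]]';python3 -m jog '[[[0.0,0.0,-0.02,0,0],[0.0,0.0,-0.02,0,0]]]'; python3 -m jog '[[[0,0,-0.02,0,0],[0,0,-0.02,0,0]]]'
```

```text
clock: 33.1
position: [0.4897, -0.1846, 0.1181]
orientation: [0.415, 0.572, -0.415, 0.572]
wrist_force: [1.4, 1.4, -0.5]
finger_gap: 0.194
clock: 33.35
position: [0.4898, -0.1845, 0.1169]
orientation: [0.415, 0.572, -0.415, 0.572]
wrist_force: [1.1, 3.4, -1.0]
finger_gap: 0.191
clock: 33.6
position: [0.4898, -0.1846, 0.1157]
orientation: [0.415, 0.572, -0.415, 0.572]
wrist_force: [1.6, 2.9, -0.6]
finger_gap: 0.195
```

It is in the lug. I'll carry on down gradually.

```bash
python3 -m jog '[[[0,0,-0.03,0,0],[0,0,-0.06,0,0],[0,0,-0.06,0,0]]]';python3 -m jog '[[[0.0,0.0,-0.03,0,0],[0.0,0.0,-0.06,0,0],[0,0,-0.06,0,0]]]'
```

```text
clock: 33.98
position: [0.4898, -0.1845, 0.112]
orientation: [0.415, 0.572, -0.415, 0.572]
wrist_force: [2.5, 4.4, -1.6]
finger_gap: 0.194
clock: 34.35
position: [0.4898, -0.1845, 0.1084]
orientation: [0.415, 0.572, -0.415, 0.572]
wrist_force: [2.0, 4.2, -0.6]
finger_gap: 0.188
```

```bash
python3 -m jog '[[[0,0.01,-0.03,0,0],[0,0.01,-0.06,0,0],[0,0.01,-0.09,0,0],[0,0.01,-0.09,0,0]]]';python3 -m jog '[[[0.0,0.0,-0.03,0,0],[0.0,0.0,-0.06,0,0],[0,0,-0.09,0,0],[0,0,-0.09,0,0]]]'
```

```text
clock: 34.85
position: [0.4897, -0.1842, 0.103]
orientation: [0.415, 0.572, -0.415, 0.572]
wrist_force: [1.9, 1.0, -3.0]
finger_gap: 0.197
clock: 35.35
position: [0.4897, -0.1841, 0.0976]
orientation: [0.415, 0.572, -0.415, 0.572]
wrist_force: [1.7, 1.3, -2.1]
finger_gap: 0.195
```

```bash
python3 -m jog '[[[0,0,-0.03,0,0],[0,0,-0.06,0,0],[0,0,-0.06,0,0]]]';python3 -m jog '[[[0.0,0.0,-0.02,0,0],[0.0,0.0,-0.02,0,0]]]';python3 -m jog '[[[0.0,0.0,-0.015,0,0],[0.0,0.0,-0.015,0,0]]]'
```

```text
clock: 35.72
position: [0.4897, -0.184, 0.094]
orientation: [0.415, 0.572, -0.415, 0.572]
wrist_force: [1.0, 1.2, -2.2]
finger_gap: 0.202
clock: 35.98
position: [0.4897, -0.184, 0.0929]
orientation: [0.415, 0.572, -0.415, 0.572]
wrist_force: [1.4, 1.9, -1.1]
finger_gap: 0.186
clock: 36.22
position: [0.4897, -0.184, 0.0924]
orientation: [0.415, 0.572, -0.415, 0.572]
wrist_force: [0.6, 3.0, 5.0]
finger_gap: 0.187
```

```bash
python3 -m jog '[[[0,0,-0.008,0,0],[0,0,-0.008,0,0]]]'; python3 -m jog '[[[0,0,0,0,0.2],[0,0,0,0,0.4],[0,0,0,0,0.6],[0,0,0,0,0.6],[0,0,0,0,0.6],[0,0,0,0,0.6]]]'; python3 m.py >/dev/null;  python3 j.py 10
```

```text
clock: 36.48
position: [0.4898, -0.184, 0.0924]
orientation: [0.415, 0.572, -0.415, 0.572]
wrist_force: [-2.5, 2.8, 10.3]
finger_gap: 0.193
clock: 37.22
position: [0.4897, -0.1841, 0.0916]
orientation: [0.415, 0.572, -0.415, 0.572]
wrist_force: [0.2, -0.3, 0.1]
finger_gap: 0.599
top 249 216
scene 230 197
```

View pics/j10.png

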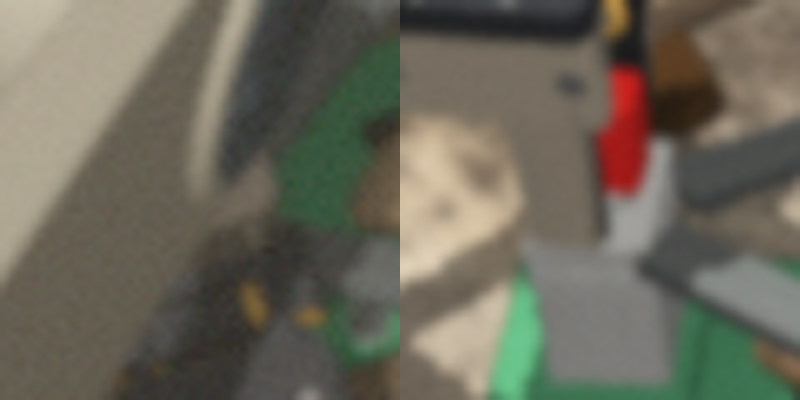

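```bash
python3 -m jog '[[[0,0,0.1,0,0.6],[0,0,0.4,0,0.6],[0,0,0.9,0,0.6],[0,0,1.4,0,0.6],[-0.6,0.3,1.7,0,0.6],[-1.4,0.8,1.8,0,0.6],[-2,1.4,1.8,0,0.6],[-2,1.4,1.8,0,0.6]]]'; python3 j.py 11
python3 - <<'E'
from h import *
np.set_printoptions(precision=4,suppress=True)
for c in("top","scene"):
    im,d=optics.camera(c);P=cloud(c,d);im=im.astype(int)
    m=(im[...,2]>130)&(im[...,1]<80)&(np.hypot(P[...,0]-.489,P[...,1]+.185)<.05)&(P[...,2]>.07)
    Q=P[m];t=Q[Q[:,2]>np.percentile(Q[:,2],60)];print(c,len(Q),np.percentile(Q[:,2],[2,50,98]),t.mean(0))
    print([(n,[(round(r["p"],2),w(c,r["location"])) for r in tip_of(n,c)[:2]]) for n in("gate_eye","lock_pin")])
E
```

```text
clock: 38.52
position: [0.3673, -0.0985, 0.1999]
orientation: [0.415, 0.573, -0.415, 0.573]
wrist_force: [0.3, -1.0, -0.1]
finger_gap: 0.598
top 249 216
scene 230 197
top 70 [0.1103 0.1202 0.1239] [ 0.4894 -0.1867  0.1219]
[('gate_eye', [(0.67, array([ 0.491 , -0.1862,  0.0833]))]), ('lock_pin', [(0.81, array([ 0.3583, -0.3739, -0.0024])), (0.54, array([ 0.4893, -0.1851,  0.0285]))])]
scene 217 [0.0926 0.112  0.1214] [ 0.4845 -0.1897  0.119 ]
[('gate_eye', [(0.73, array([ 0.4861, -0.1895,  0.0814]))]), ('lock_pin', [(0.76, array([ 0.3546, -0.3727,  0.0008]))])]
```

View pics/j11.png

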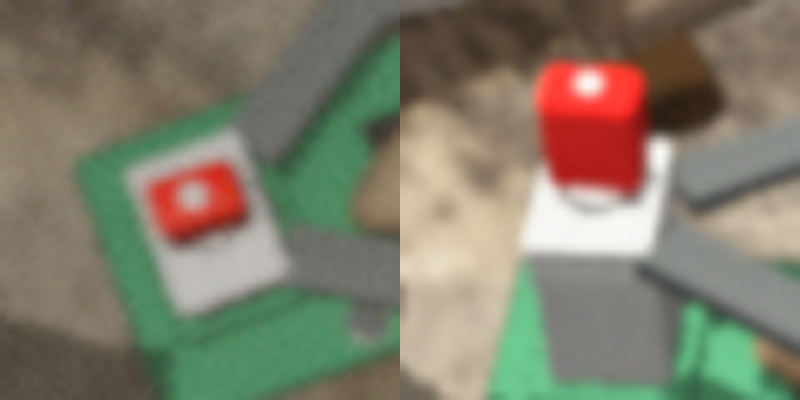

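View pics/scene11.png

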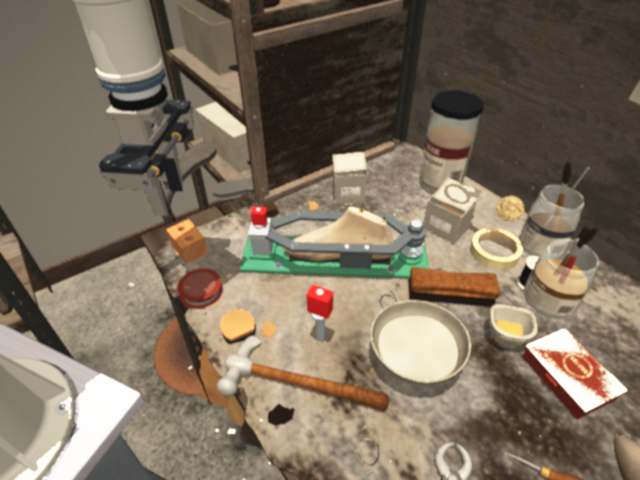

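The head's top reads about 121 mm, which is the height for the pin fully home. The collar lies on the gate, the bystanders look undisturbed and the hand is clear, so I'm handing in.

```bash
python3 -c "
from rig import robot
print(robot.close_job())"
```

```text
the job is handed in; nothing more can be done
None
```

The lock pin is in the lug through both arms, released, and the job is handed in; no verdict was reported. My readings all indicate it is fully home.

**What I did:** I took the red-headed pin from the block and set its nose in the gate's eye. I used it to swing the gate in and feel along the jaw until it dropped into the jaw's hole. Then I drew the jaw over the lug and went down to the collar stop. I overshot the lug hole at first; the depth picture showed this, and I came back by small lift-and-press steps until the pin dropped in.

**Last checks:**
- **Depth:** the collar met the gate with the hand at 92.4 mm, the height expected for home. The head's top then read 121 to 124 mm in the two cameras, against 121 mm expected. The top camera's network put the tip at 28.5 mm above the bench, where 32 mm is home; that is within its error.
- **Position:** the cameras disagree by about 5 mm in plan, so they cannot confirm the 4 mm tolerance. The pin going 28 mm into the lug is the better evidence.
- **Lean:** the pin looks upright in both pictures, but I did not measure the angle.
- **Force:** the highest wrist reading was about 20 N, during a press on the jaw. Readings were only taken at the end of each move.
- **Bench:** the bystanders look undisturbed in the last picture; I did not measure them. The hand was clear of everything.
- **Time:** about 39 s of the 72 s.

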